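# Formers back on their own trays

## Task

The four spinning formers stand on the wrong trays: bring each one home to the tray of its own shank colour, using the black spare tray for parking and leaving it empty at the end. Every former must end standing shank up, flat inside the rim of its tray; never stand one on the bare bench, tip one over or drop one. Leave the spray bottle where it is.

Things in the scene. Friction and masses are not known exactly. Their poses are not given: they have to be found in the camera images.
- shank_red (a point): Loose metal-spinning former with the RED painted shank, about 0.4 kg, 84 mm tall in all, standing shank up. Its bare aluminium body is 34 mm high, a plain straight cylinder 66 mm across; above it rises the upright round red shank, 28 mm in diameter and 50 mm long, by which it is gripped. This point is on the shank axis, half-way up the shank: 59 mm above the underside, 25 mm above the body, 25 mm below the top. z runs up the axis.
- shank_blue (a point): Loose metal-spinning former with the BLUE painted shank, about 0.4 kg, 84 mm tall in all, standing shank up. Its bare aluminium body is 34 mm high, a cone, 66 mm across at the foot narrowing to 40 mm; above it rises the upright round blue shank, 28 mm in diameter and 50 mm long, by which it is gripped. This point is on the shank axis, half-way up the shank: 59 mm above the underside, 25 mm above the body, 25 mm below the top. z runs up the axis.
- shank_yellow (a point): Loose metal-spinning former with the YELLOW painted shank, about 0.4 kg, 84 mm tall in all, standing shank up. Its bare aluminium body is 34 mm high, stepped: 66 mm across for the lower 17 mm, 46 mm above; above it rises the upright round yellow shank, 28 mm in diameter and 50 mm long, by which it is gripped. This point is on the shank axis, half-way up the shank: 59 mm above the underside, 25 mm above the body, 25 mm below the top. z runs up the axis.
- shank_green (a point): Loose metal-spinning former with the GREEN painted shank, about 0.4 kg, 84 mm tall in all, standing shank up. Its bare aluminium body is 34 mm high, a rounded dome, 66 mm across at the foot; above it rises the upright round green shank, 28 mm in diameter and 50 mm long, by which it is gripped. This point is on the shank axis, half-way up the shank: 59 mm above the underside, 25 mm above the body, 25 mm below the top. z runs up the axis.
- tray_red: RED painted tray, home of the former with the red shank. Round shallow tray fixed to the bench, 100 mm outside diameter, 12 mm high; flat inner floor 8 mm above the bench, 90 mm across, inside a rim 4 mm high. Origin: centre of its underside, on the bench top (height 0). z up. Holds one former only.
- tray_blue: BLUE painted tray, home of the former with the blue shank. Round shallow tray fixed to the bench, 100 mm outside diameter, 12 mm high; flat inner floor 8 mm above the bench, 90 mm across, inside a rim 4 mm high. Origin: centre of its underside, on the bench top (height 0). z up. Holds one former only.
- tray_yellow: YELLOW painted tray, home of the former with the yellow shank. Round shallow tray fixed to the bench, 100 mm outside diameter, 12 mm high; flat inner floor 8 mm above the bench, 90 mm across, inside a rim 4 mm high. Origin: centre of its underside, on the bench top (height 0). z up. Holds one former only.
- tray_green: GREEN painted tray, home of the former with the green shank. Round shallow tray fixed to the bench, 100 mm outside diameter, 12 mm high; flat inner floor 8 mm above the bench, 90 mm across, inside a rim 4 mm high. Origin: centre of its underside, on the bench top (height 0). z up. Holds one former only.
- tray_spare: BLACK rubber spare (parking) tray, empty at the start and at the end. Round shallow tray fixed to the bench, 100 mm outside diameter, 12 mm high; flat inner floor 8 mm above the bench, 90 mm across, inside a rim 4 mm high. Origin: centre of its underside, on the bench top (height 0). z up. Holds one former only.
- spray_mid (a point): Bystander: loose white spray bottle with red trigger head, 68 mm in diameter, about 196 mm tall, to be left alone. This point is on its axis, 95 mm above the bench.
Things that resemble listed ones, but are neither listed nor needed, are in the scene too. Several things have the shape of the tray_green; the one meant has the colours described above.

How it is judged:
By the outcome, as a careful person would: the job done as asked, in the order asked, and still so for the second after the job is handed in, with the robot touching nothing.
It also fails if it takes over 136 s, if anything falls off the work surface, if the arm or the gripper's body presses on something with over 40 N, if the wrist force passes 120 N, or if a joint passes its speed limit or range.

## Robot

A 7-joint arm with a two-finger parallel gripper is mounted at the origin on the work surface. World frame = base frame: x ahead of the robot, y to its left, z up, the work surface at z = 0. Lengths are in m, angles in rad, forces in N, time in s.
With the tool pointing down it reaches from about 0.4 to 0.875 m from the base axis. Payload 4.4 kg.
Tool frame: the origin (TCP) lies between the finger pads; the fingertips stand 25 mm ahead of it and the grasp point (between the pads) lies 6 mm ahead of it (bot.finger_overhang is the distance from the TCP to the fingertips, in m); x points along the fingers, z is the direction in which the jaws open and shut, and the axes are right-handed (so a half turn about x gives the same grasp; the last joint's range is limited). The gripper opens to 85 mm and grips with 20 to 120 N. Pads are 22 mm wide; open, the fingers measure 114 mm over their backs; the gripper's body (76 mm by 85 mm) begins 54 mm behind the grasp point. The pads swing forward as they close: fully open they stand 13 mm farther back than shut.
Start: joints at [-1.195, 0.628, 0.038, 1.517, -0.027, 0.996, -0.02], TCP at [0.278, 0.588, 0.227] pointing down, gripper open.
Joint ranges: [-3.06, 3.06], [-0.37, 2.12], [-1.25, 1.32], [0.18, 2.47], [-1.1, 4.24], [0.23, 1.98], [-2.94, 2.94]. Speed limits (rad/s): [2.57, 2.57, 3.14, 3.14, 3.14, 3.14, 3.14].

## Interface

Orientations are given as [roll, pitch, yaw] about the fixed x, y, z axes, in that order (R = Rz(yaw) Ry(pitch) Rx(roll)).
In Python, from cell import bot, imaging gives the robot as it stands. The module is installed in compiled form; this text tells all that it offers.
- The arm moves only by the tool apply_moves, never from a script. Its argument "increments" is a list of rows, each a list of 3 entries, a list of its own where there are three numbers: the gripper's target within -1 to 1 (shut at 1, half-way at 0, fully open at -1), then the shift along the tool's x, y, z in m, then the turn about the tool's x in rad. In form: [[hand, [x, y, z], turn], ...]. A call has 1 to 12 rows; each row is the pose to reach, as a shift and turn from the pose commanded when the call began, along the tool's axes at that moment; what a row does not reach only later rows make up. A row lasts 1/12 s, in which the tool goes at most 41.7 mm and 7.16 degrees, less where a joint would pass 70% of its speed; a pose out of reach is approached as far as the arm can. A call with a gripper value outside its range is refused whole. The fingers move at their own pace and stop on an object; "grip_force" is the grip in N (left out, the last holds). Time passes only in rows, so rows that repeat a pose let the fingers close. It gives the time, the measured TCP pose, the force and the opening at its end, in the units of the state.
- bot.get_state(): the state, without advancing time (a new reading comes with each control period).
- imaging.snapshot(name): name is "scene" or "top"; returns the picture (480x640x3 uint8, red, green, blue); there is no depth.
- imaging.camera_params(name): a dict with "fx", "fy", "cx", "cy" (pixels), "position" and "attitude" of the camera in the world. Camera axes: x right, y down, z forward; pixel columns grow to the right and rows downward; lengths in m; the calibration is good to about 2 mm. A picture is of the moment at which its call begins. camera_params takes no time and is no camera call.
- bot.job_done(): hands the job in, once; it reports no verdict.
The state is a dict: "clock": time; "q": joint angles; "qd": joint speeds; "joint_torque": joint torques, N m; "ee_pos": TCP position; "eef_rot": TCP orientation; "force": force on the tool from outside, world axes, zero at the start; "wrist_torque": the same for the moment, N m; "opening": finger opening in m.
Only numpy, scipy, OpenCV 4.12 (cv2) and the standard library are available. Lean on these libraries where they do the work, as an engineer would, in place of code of your own. Each camera call takes 0.05 s, during which the arm holds its last target.

## Working session

There is one attempt and no reset: what is moved stays moved. The work goes in short steps, Python scripts to look and compute and a tool call to move; the robot and the scene stay as the last step left them, time stands still between calls to the robot, and variables do not carry over. Pictures are saved under pics/ and viewed, and the job is handed in when it is done.

Besides the shell and the picture viewer there is one more tool, called after "Emit:" as name([rows], argument=value, ...), one row to a line, values as JSON. apply_moves: Moves the arm, as the interface text tells. Its arguments: {"type":"object","properties":{"increments":{"type":"array"},"grip_force":{"type":"number"}},"required":["increments"]}

```bash
mkdir -p pics
python3 - <<'E'
from cell import bot, imaging
import cv2
for n in("scene","top"):
    im=imaging.snapshot(n); cv2.imwrite(f"pics/{n}0.png",im[:,:,::-1])
    print(n,imaging.camera_params(n))
print(bot.get_state())
E
```

```text
scene {'fx': 501.38748182656076, 'fy': 501.38748182656076, 'cx': 319.2508938519549, 'cy': 235.22360544535522, 'position': array([1.13308605, 0.49738711, 0.57897715]), 'attitude': array([-2.11343397, -0.00256704,  2.4095281 ])}
top {'fx': 484.67444041124327, 'fy': 484.67444041124327, 'cx': 318.01374527404374, 'cy': 237.3608700439073, 'position': array([ 0.50339405, -0.0917222 ,  1.06782047]), 'attitude': array([-3.02578972, -0.00533959, -1.58957641])}
{'clock': 0.1, 'q': array([-1.19480472,  0.62929371,  0.03844601,  1.51829316, -0.02701634,
        0.99630173, -0.0200031 ]), 'qd': array([-0.00104468, -0.00125759, -0.00113218, -0.00215621, -0.00016289,
        0.00026901,  0.00136363]), 'joint_torque': array([ 2.14316424e-03, -5.64539731e+01,  1.22978613e+00, -1.93979359e+01,
        1.11510762e-02,  5.44602764e-03, -4.51173776e-06]), 'ee_pos': array([0.2776323 , 0.58707503, 0.22594706]), 'eef_rot': array([-3.13716988,  1.56901824, -2.00817874]), 'force': array([ 0.73056601,  0.6482094 , -0.72514068]), 'wrist_torque': array([0.00171308, 0.00785274, 0.01211158]), 'opening': 0.08555133822282142}
```

View pics/scene0.png

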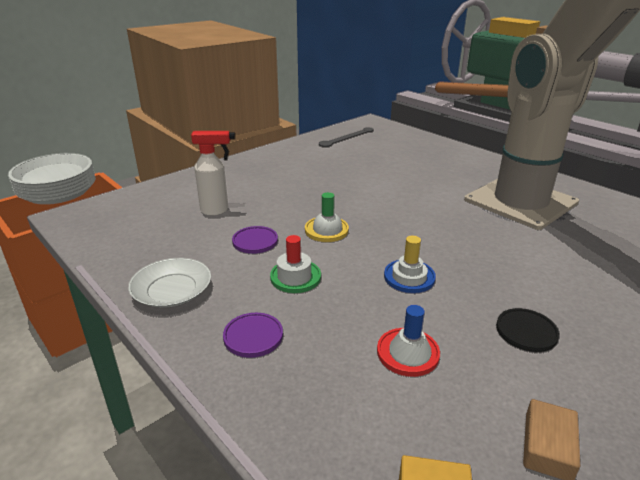

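View pics/top0.png

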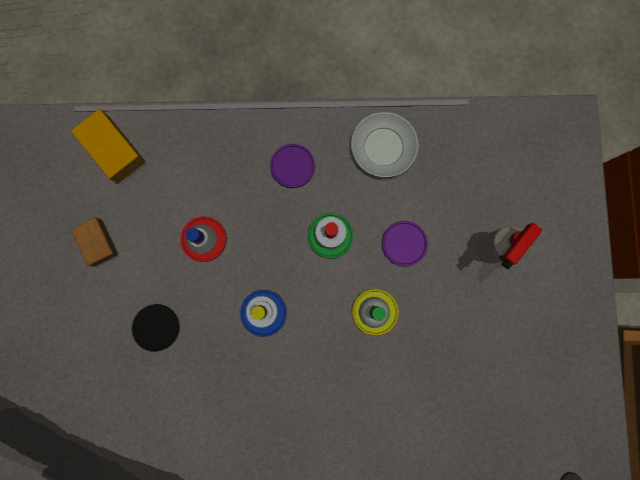

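The top view shows four formers on trays: blue on the red tray (203,239), red on the green tray (330,235), yellow on the blue tray (263,313) and green on the yellow tray (375,312). The empty black spare is at (156,327). The two empty purple trays at (292,166) and (404,243) are look-alikes, since purple is none of the named colours. Next I'll measure.

```bash
cat > h.py <<'E'
import numpy as np, cv2
from scipy.spatial.transform import Rotation as Ro
from cell import bot, imaging
P={n:imaging.camera_params(n) for n in("scene","top")}
def ray(n,uv):
    p=P[n]; d=np.array([(uv[0]-p["cx"])/p["fx"],(uv[1]-p["cy"])/p["fy"],1.])
    d=Ro.from_euler("xyz",p["attitude"]).apply(d); return p["position"],d/np.linalg.norm(d)
def plane(n,uv,z):
    o,d=ray(n,uv); return (o+d*(z-o[2])/d[2])
def tri(a,b):
    o1,d1=ray("top",a);o2,d2=ray("scene",b)
    t=np.linalg.lstsq(np.c_[d1,-d2],o2-o1,rcond=None)[0]
    p,q=o1+t[0]*d1,o2+t[1]*d2
    return (p+q)/2,np.linalg.norm(p-q)
HUE={"red":[(0,6),(174,180)],"blue":[(108,125)],"yellow":[(22,33)],"green":[(50,75)],}
def mask(im,c,smin=140,vmin=60):
    h=cv2.cvtColor(im,cv2.COLOR_RGB2HSV); m=0
    for a,b in HUE[c]: m=m|cv2.inRange(h,(a,smin,vmin),(b,255,255))
    return m
def blobs(im,c,amin=60):
    m=mask(im,c); cs,_=cv2.findContours(m,cv2.RETR_EXTERNAL,cv2.CHAIN_APPROX_NONE)
    out=[]
    for k in cs:
        f=np.zeros_like(m);cv2.drawContours(f,[k],-1,255,-1)
        if (f>0).sum()<amin: continue
        M=cv2.moments(f,True); b=cv2.boundingRect(k)
        out.append((int((m&f>0).sum()),(round(M["m10"]/M["m00"],1),round(M["m01"]/M["m00"],1)),b,k))
    return sorted(out,key=lambda x:-x[0])
def snap(tag):
    r={}
    for n in P:
        r[n]=imaging.snapshot(n); cv2.imwrite(f"pics/{n}_{tag}.png",r[n][:,:,::-1])
    return r
E
python3 - <<'E'
from h import *
I={n:cv2.imread(f"pics/{n}0.png")[:,:,::-1].copy() for n in P}
for n in P:
    for c in HUE:
        for b in blobs(I[n],c):
            e=cv2.fitEllipse(cv2.convexHull(b[3])) if len(b[3])>5 else None
            print(n,c,b[:3],np.round(e[0],1),np.round(e[1],1),np.round(plane(n,e[0],.012),4))
    h=cv2.cvtColor(I[n],cv2.COLOR_RGB2HSV)
    m=cv2.inRange(h,(0,0,0),(180,255,48)); cs,_=cv2.findContours(m,cv2.RETR_EXTERNAL,cv2.CHAIN_APPROX_NONE)
    for k in cs:
        if 800<cv2.contourArea(k)<4000:
            e=cv2.fitEllipse(k); print(n,"black",np.round(e[0],1),np.round(e[1],1),np.round(plane(n,e[0],.012),4))
print(Ro.from_euler("xyz",bot.get_state()["eef_rot"]).as_matrix().round(4))
a=np.hstack([cv2.resize(I["top"][200:360,130:290],(400,400),interpolation=2),cv2.resize(I["top"][130:350,270:430+60],(400,400))])
cv2.imwrite("pics/crop0.png",a[:,:,::-1])
E
```

```text
scene red (1147, (405.6, 356.1), (377, 328, 63, 49)) [408.  351.6] [47.8 63.8] [0.637  0.1577 0.012 ]
scene red (624, (209.3, 139.4), (191, 130, 39, 24)) [209.6 138.3] [28.7 39.1] [ 0.3635 -0.8845  0.012 ]
scene red (351, (293.0, 248.5), (286, 235, 14, 28)) [293.5 248.7] [19.6 28.8] [ 0.5806 -0.1961  0.012 ]
scene blue (515, (413.5, 321.3), (404, 305, 20, 34)) [413.6 321.2] [19.9 35.9] [0.5733 0.1174 0.012 ]
scene blue (515, (409.4, 280.8), (385, 261, 50, 32)) [409.3 275.6] [32.6 51.6] [0.4745 0.0273 0.012 ]
scene blue (81, (399.9, 49.8), (392, 39, 18, 21)) [399.2  48.4] [19.2 19.9] [-1.229  -1.4417  0.012 ]
scene yellow (392, (325.1, 232.4), (305, 219, 43, 23)) [326.3 228.5] [25.5 44.1] [ 0.4724 -0.2121  0.012 ]
scene yellow (352, (411.9, 248.9), (405, 236, 16, 27)) [412.3 248.9] [17.1 30.5] [ 0.395  -0.0298  0.012 ]
scene green (401, (297.1, 281.2), (271, 264, 49, 28)) [295.1 275.6] [32.4 49.7] [ 0.6394 -0.1197  0.012 ]
scene green (127, (327.4, 203.6), (322, 193, 11, 23)) [327.2 203.7] [15.6 23.3] [ 0.3893 -0.2993  0.012 ]
scene black [527.2 330. ] [39.2 63.8] [0.4491 0.258  0.012
[... 883 characters left out ...]
 28, 34)) [104.  126.4] [18.3 38.5] [0.886  0.3766 0.012 ]
top yellow (160, (257.9, 312.4), (251, 306, 16, 14)) [258.3 312.3] [13.3 15.1] [0.4661 0.0319 0.012 ]
top yellow (70, (102.5, 149.8), (97, 143, 12, 14)) [102.4 149.1] [11.1 15. ] [0.8334 0.3786 0.012 ]
top green (742, (329.9, 235.2), (308, 213, 45, 45)) [329.9 235.2] [44.4 44.6] [ 0.6304 -0.1258  0.012 ]
top green (141, (378.2, 313.0), (372, 307, 14, 13)) [378.2 313.1] [12.7 13.3] [ 0.4594 -0.2264  0.012 ]
top black [155.2 327.4] [45.5 47.7] [0.4381 0.2529 0.012 ]
top black [622.7 211.1] [ 33.2 150.5] [ 0.6725 -0.7754  0.012 ]
[[-8.000e-04 -9.040e-01  4.276e-01]
 [-1.600e-03  4.276e-01  9.040e-01]
 [-1.000e+00 -0.000e+00 -1.800e-03]]
```

View pics/crop0.png

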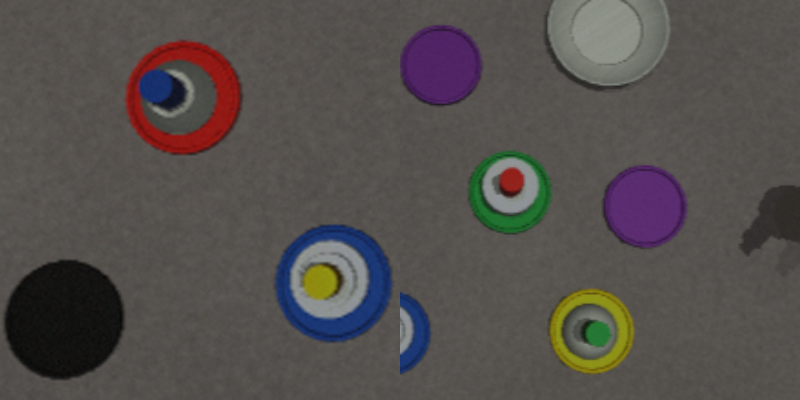

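The enlarged crop confirms the five trays and leaves the purple look-alikes out of it. Next I'll locate the shank axes from the shank caps at z=0.092 and check them against the scene camera.

Run:
```python
from h import *
top={"blue":(192.1,234.2),"red":(331,228.8),"yellow":(257.9,312.3),"green":(378.2,313)}
sc={"blue":(413.5,321.3),"red":(293,248.5),"yellow":(411.9,248.9),"green":(327.4,203.6)}
for c in top: print(c,plane("top",top[c],.092).round(4),plane("scene",sc[c],.067).round(4))
```

```text
blue [0.6279 0.1558 0.092 ] [0.6278 0.1543 0.067 ]
red [ 0.6338 -0.1258  0.092 ] [ 0.6343 -0.1301  0.067 ]
yellow [0.4689 0.0234 0.092 ] [0.4672 0.0208 0.067 ]
green [ 0.4629 -0.2161  0.092 ] [ 0.4608 -0.2219  0.067 ]
```

```bash
cat >> h.py <<'E'
def go(x,y,z):
    s=bot.get_state(); R=Ro.from_euler("xyz",s["eef_rot"]).as_matrix()
    print("t",round(s["clock"],2),"pos",s["ee_pos"].round(4),"F",s["force"].round(1),"open",round(s["opening"],4),"q",s["q"].round(2),"tilt",R[:2,0].round(4))
    print("shift tool xyz",(R.T@(np.array([x,y,z])-s["ee_pos"])).round(4))
E
python3 -c "
from h import *
go(.628,.155,.22)"
```

```text
t 0.1 pos [0.2776 0.5871 0.2259] F [ 0.7  0.6 -0.7] open 0.0856 q [-1.19  0.63  0.04  1.52 -0.03  1.   -0.02] tilt [-0.0008 -0.0016]
shift tool xyz [ 0.0064 -0.5015 -0.2408]
```

Emit:
apply_moves([
  [-1, [0, -0.01, -0.005], 0],
  [-1, [0, -0.03, -0.014], 0],
  [-1, [0, -0.06, -0.029], 0],
  [-1, [0, -0.09, -0.043], 0],
  [-1, [0, -0.12, -0.058], 0],
  [-1, [0, -0.15, -0.072], 0],
  [-1, [0, -0.18, -0.086], 0],
  [-1, [0, -0.21, -0.101], 0],
  [-1, [0, -0.24, -0.115], 0],
  [-1, [0, -0.27, -0.13], 0],
  [-1, [0, -0.29, -0.139], 0],
  [-1, [0, -0.3, -0.144], 0],
], grip_force=50)

```text
clock: 1.1
ee_pos: [0.4904, 0.3241, 0.2268]
eef_rot: [-2.231, 1.568, -1.108]
force: [0.1, 0.3, -0.5]
opening: 0.0856
```

```bash
python3 -c "
from h import *
go(.628,.155,.18)"
```

```text
t 1.1 pos [0.4904 0.3241 0.2268] F [ 0.1  0.3 -0.5] open 0.0856 q [-0.66  0.54  0.04  1.7  -0.03  0.91  0.51] tilt [ 0.0013 -0.0025]
shift tool xyz [ 0.0474 -0.1972 -0.0928]
```

Emit:
apply_moves([
  [-1, [0, -0.01, -0.005], 0],
  [-1, [0.005, -0.03, -0.014], 0],
  [-1, [0.01, -0.06, -0.028], 0],
  [-1, [0.02, -0.09, -0.042], 0],
  [-1, [0.03, -0.12, -0.056], 0],
  [-1, [0.035, -0.15, -0.071], 0],
  [-1, [0.04, -0.175, -0.082], 0],
  [-1, [0.045, -0.19, -0.09], 0],
  [-1, [0.047, -0.197, -0.093], 0],
  [-1, [0.047, -0.197, -0.093], 0],
  [-1, [0.047, -0.197, -0.093], 0],
  [-1, [0.047, -0.197, -0.093], 0],
])

```text
clock: 2.1
ee_pos: [0.6247, 0.1637, 0.18]
eef_rot: [0.805, 1.569, 1.937]
force: [-0.2, 0.2, -0.2]
opening: 0.0854
```

```bash
python3 -c "
from h import *
go(.628,.155,.077)
I=snap('a1')
for c in ['blue']:
  print([b[:3] for b in blobs(I['scene'],c)])
"
```

```text
t 2.1 pos [0.6247 0.1637 0.18  ] F [-0.2  0.2 -0.2] open 0.0854 q [-0.32  0.67  0.03  1.58 -0.03  0.89  0.86] tilt [-0.0007  0.0019]
shift tool xyz [ 0.103  -0.0068 -0.0066]
[(517, (409.5, 280.9), (385, 261, 50, 32)), (511, (413.5, 321.5), (404, 306, 20, 33)), (179, (384.6, 94.7), (375, 74, 20, 40)), (81, (303.6, 120.8), (300, 109, 13, 24)), (74, (326.6, 84.1), (320, 77, 15, 18)), (55, (377.6, 62.9), (373, 52, 10, 21))]
```

View pics/scene_a1.png

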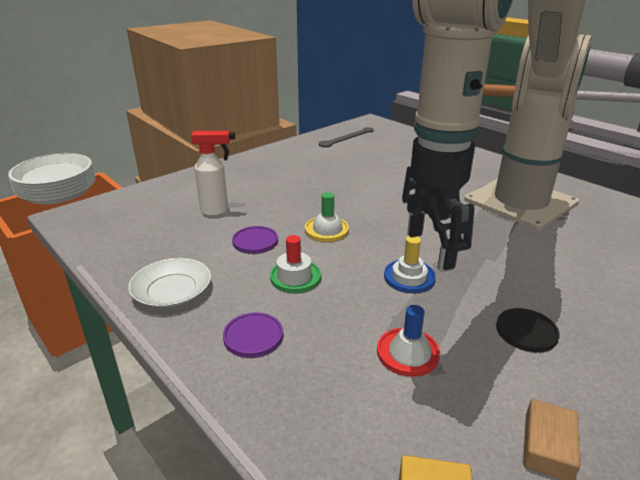

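```bash
cat >> h.py <<'E'
def proj(n,X):
    p=P[n]; c=Ro.from_euler("xyz",p["attitude"]).inv().apply(np.array(X)-p["position"])
    return (p["fx"]*c[0]/c[2]+p["cx"],p["fy"]*c[1]/c[2]+p["cy"])
E
python3 -c "
from h import *
print(proj('scene',(.6247,.1637,.18)),proj('scene',(.6247,.1637,.155)),proj('top',(.6247,.1637,.18)))
im=cv2.imread('pics/top_a1.png');cv2.circle(im,tuple(int(v) for v in proj('top',(.6247,.1637,.155))),3,(255,0,255),1)
im2=cv2.imread('pics/scene_a1.png');cv2.circle(im2,tuple(int(v) for v in proj('scene',(.6247,.1637,.155))),3,(255,0,255),1)
cv2.imwrite('pics/c1.png',np.hstack([cv2.resize(im[160:320,120:280],(400,400)),cv2.resize(im2[150:310,360:520],(400,400))]))
"
```

```text
(np.float64(428.08842079793817), np.float64(262.32179993022993)) (np.float64(426.09964093400237), np.float64(276.69078203602464)) (np.float64(175.75290297183415), np.float64(230.15780855066558))
```

View pics/c1.png

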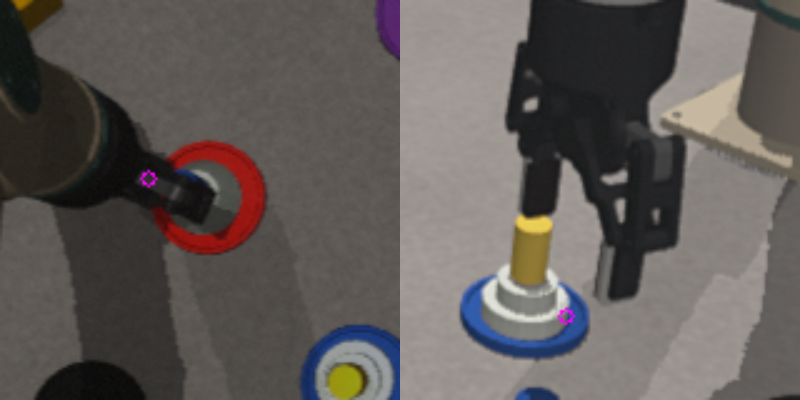

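```bash
python3 -c "
from h import *
s=bot.get_state();R=Ro.from_euler('xyz',s['eef_rot']).as_matrix();print(R.round(3), s['ee_pos'])
ims={n:cv2.imread(f'pics/{n}_a1.png') for n in P}
for d in (.0,.012,.025):
  for w in(-.043,.043):
    X=s['ee_pos']+R@np.array([d,0,w])
    for n in P:
      u=proj(n,X);print(n,d,w,np.round(u,1));cv2.circle(ims[n],tuple(int(round(v)) for v in u),1,(255,0,255),-1)
cv2.imwrite('pics/c2.png',np.hstack([cv2.resize(ims['top'][160:320,120:280],(400,400)),cv2.resize(ims['scene'][180:280,380:480],(400,400))]))
"
```

```text
[[-0.    -0.905  0.425]
 [ 0.001  0.425  0.905]
 [-1.     0.001  0.001]] [0.62497409 0.16327968 0.18025817]
scene 0.0 -0.043 [414.2 246.6]
top 0.0 -0.043 [197.  239.5]
scene 0.0 0.043 [442.7 279.3]
top 0.0 0.043 [155.  220.6]
scene 0.012 -0.043 [413.5 253.3]
top 0.012 -0.043 [198.5 240.2]
scene 0.012 0.043 [441.5 286.5]
top 0.012 0.043 [157.1 221.5]
scene 0.025 -0.043 [412.6 260.5]
top 0.025 -0.043 [200.2 240.9]
scene 0.025 0.043 [440.3 294.1]
top 0.025 0.043 [159.3 222.5]
```

View pics/c2.png

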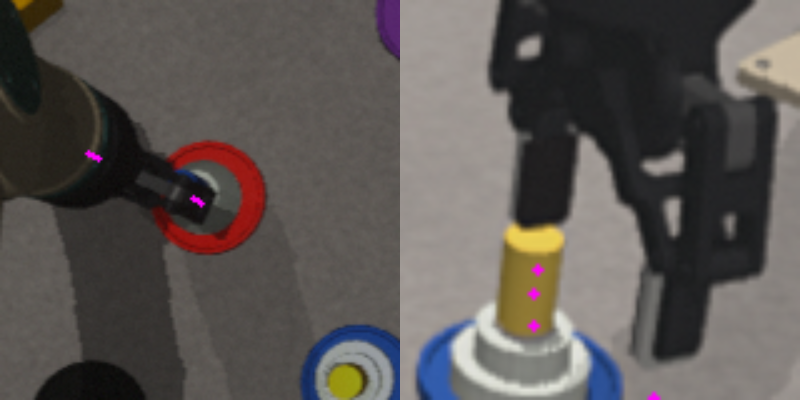

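```bash
python3 -c "
from h import *
ims={n:cv2.imread(f'pics/{n}_a1.png') for n in P}
a=cv2.resize(ims['top'][215:265,165:215],(400,400),interpolation=1)
b=cv2.resize(ims['scene'][205:285,395:475],(400,400),interpolation=1)
o=cv2.convertScaleAbs(np.hstack([a,b]),alpha=2,beta=10)
cv2.imwrite('pics/c3.png',o)
"
```

```text
(no output)
```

View pics/c3.png

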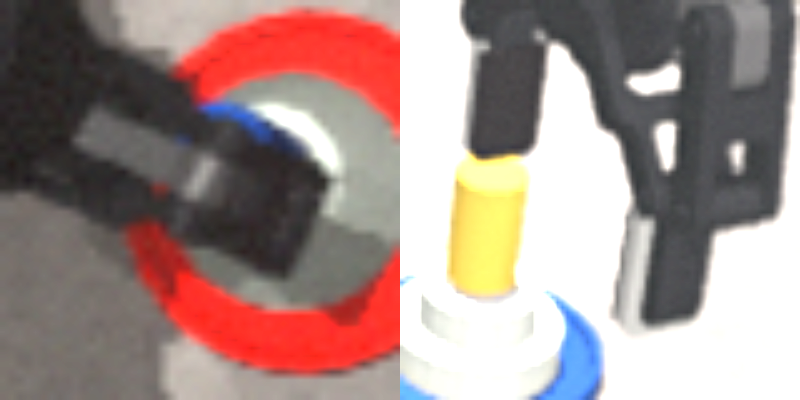

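```bash
python3 -c "
from h import *
for a in ((203.4,243.5),(200,241)): 
  for b in ((415,235.6),(411,235)): print(tri(a,b))
# right pad tip in scene at px; assume in the jaw plane
s=bot.get_state();R=Ro.from_euler('xyz',s['eef_rot']).as_matrix()
n=R[:,1]
for u in ((445.5,269.5),(439.5,270),(415,235.6)):
  o,d=ray('scene',u); t=np.dot(s['ee_pos']-o,n)/np.dot(d,n); X=o+t*d; print(u,X.round(4),'in tool',(R.T@(X-s['ee_pos'])).round(4))
"
```

```text
(array([0.59626475, 0.11256896, 0.18966726]), np.float64(0.005587979328604993))
(array([0.59800785, 0.11006822, 0.19033599]), np.float64(0.0003081400596035173))
(array([0.60107063, 0.11710746, 0.19365372]), np.float64(0.0037416475033984348))
(array([0.60279664, 0.1146294 , 0.19432462]), np.float64(0.0020934356699823563))
(445.5, 269.5) [0.6445 0.2048 0.1983] in tool [-0.018  -0.      0.0459]
(439.5, 270) [0.6386 0.1924 0.1883] in tool [-0.008  -0.      0.0322]
(415, 235.6) [0.6061 0.1229 0.1983] in tool [-0.0181 -0.     -0.0446]
```

Emit:
apply_moves([
  [0, [0, -0.004, -0.003], 0],
  [0, [0, -0.007, -0.006], 0],
  [0, [0, -0.007, -0.006], 0],
  [0, [0, -0.007, -0.006], 0],
  [0, [0, -0.007, -0.006], 0],
  [0, [0, -0.007, -0.006], 0],
])

```text
clock: 2.7
ee_pos: [0.6295, 0.1526, 0.1798]
eef_rot: [0.919, 1.571, 2.048]
force: [0.2, -0.3, -0.1]
opening: 0.0429
```

```bash
python3 -c "
from h import *
print(bot.finger_overhang)
go(.628,.155,.077)
I=snap('a2')
s=bot.get_state();R=Ro.from_euler('xyz',s['eef_rot']).as_matrix();o=s['opening']/2
ims={n:cv2.imread(f'pics/{n}_a2.png') for n in P}
for d in (.0,.025):
  for w in(-o,o):
    X=s['ee_pos']+R@np.array([d,0,w])
    for n in P:
      u=proj(n,X);cv2.circle(ims[n],tuple(int(round(v)) for v in u),0,(255,0,255),-1)
a=cv2.resize(ims['top'][200:280,150:230],(400,400),interpolation=1)
b=cv2.resize(ims['scene'][205:285+40,375:475+20],(400,400),interpolation=1)
cv2.imwrite('pics/c4.png',cv2.convertScaleAbs(np.hstack([a,b]),alpha=1.6,beta=10))
"
```

```text
0.025
t 2.7 pos [0.6295 0.1526 0.1798] F [ 0.2 -0.3 -0.1] open 0.0429 q [-0.3   0.67  0.03  1.57 -0.03  0.89  0.87] tilt [-0.0001  0.0002]
shift tool xyz [0.1028 0.0024 0.0015]
```

View pics/c4.png

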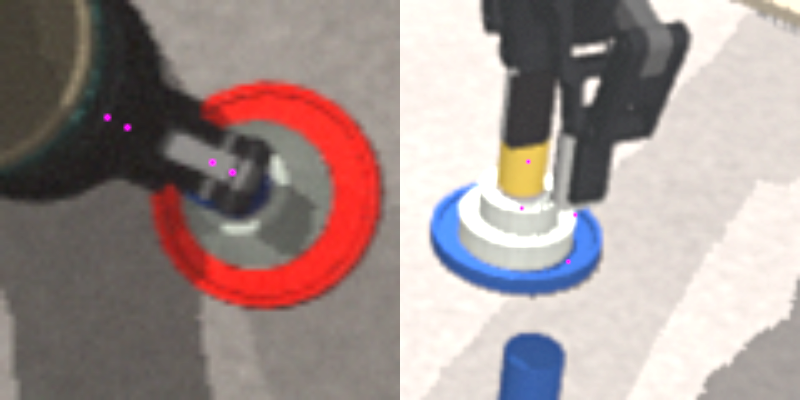

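The reported TCP doesn't match the picture: in both views the fingertips look about 30 mm higher than the pose and overhang imply. I'll go down in stages with the jaws open and watch the tips.

Emit:
apply_moves([
  [-0.6, [0.005, 0.001, 0.001], 0],
  [-0.6, [0.015, 0.002, 0.001], 0],
  [-0.6, [0.03, 0.002, 0.001], 0],
  [-0.6, [0.045, 0.002, 0.001], 0],
  [-0.6, [0.055, 0.002, 0.001], 0],
  [-0.6, [0.06, 0.002, 0.001], 0],
  [-0.6, [0.06, 0.002, 0.001], 0],
  [-0.6, [0.06, 0.002, 0.001], 0],
])

```text
clock: 3.47
ee_pos: [0.6283, 0.1543, 0.1196]
eef_rot: [2.121, 1.571, -3.033]
force: [-0.1, -1.0, 0.4]
opening: 0.0685
```

```bash
cat >> h.py <<'E'
def look(tag,box_t,box_s):
    snap(tag); s=bot.get_state();R=Ro.from_euler('xyz',s['eef_rot']).as_matrix();o=s['opening']/2
    ims={n:cv2.imread(f'pics/{n}_{tag}.png') for n in P}
    for d in (.0,.025):
      for w in(-o,o):
        X=s['ee_pos']+R@np.array([d,0,w])
        for n in P:
          u=proj(n,X);cv2.circle(ims[n],tuple(int(round(v)) for v in u),0,(255,0,255),-1)
    f=lambda im,b:cv2.resize(im[b[1]:b[1]+b[2],b[0]:b[0]+b[2]],(400,400),interpolation=1)
    cv2.imwrite(f'pics/c_{tag}.png',cv2.convertScaleAbs(np.hstack([f(ims['top'],box_t),f(ims['scene'],box_s)]),alpha=1.6,beta=10))
E
python3 -c "
from h import *
go(.628,.155,.077)
look('a3',(150,200,80),(360,230,140))
"
```

```text
t 3.47 pos [0.6283 0.1543 0.1196] F [-0.1 -1.   0.4] open 0.0685 q [-0.3   0.75  0.03  1.62 -0.03  0.77  0.87] tilt [-0.0002 -0.    ]
shift tool xyz [0.0426 0.0005 0.0005]
```

View pics/c_a3.png

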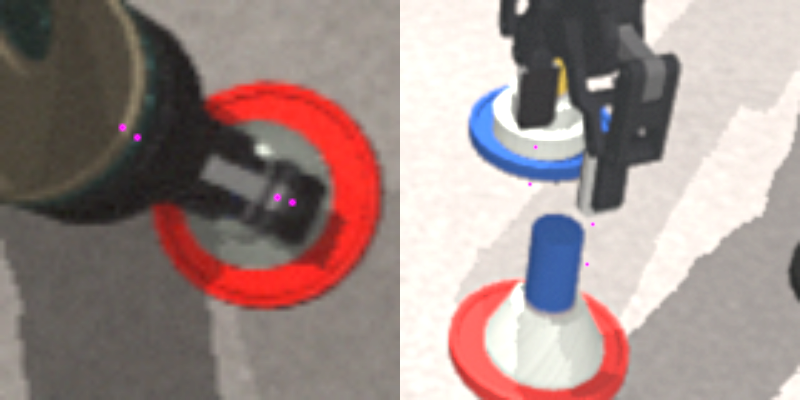

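Emit:
apply_moves([
  [-0.6, [0.005, 0, 0], 0],
  [-0.6, [0.012, 0, 0], 0],
  [-0.6, [0.02, 0, 0], 0],
  [-0.6, [0.028, 0, 0], 0],
  [-0.6, [0.036, 0, 0], 0],
  [-0.6, [0.042, 0, 0], 0],
  [-0.6, [0.045, 0, 0], 0],
  [-0.6, [0.045, 0, 0], 0],
  [-0.6, [0.045, 0, 0], 0],
])

```text
clock: 4.32
ee_pos: [0.6282, 0.1542, 0.0746]
eef_rot: [2.189, 1.57, -2.965]
force: [-0.0, -0.6, 0.7]
opening: 0.0682
```

```bash
python3 -c "
from h import *
go(.628,.155,.077)
look('a4',(150,200,80),(360,270,110))
"
```

```text
t 4.32 pos [0.6282 0.1542 0.0746] F [-0.  -0.6  0.7] open 0.0682 q [-0.3   0.81  0.03  1.65 -0.03  0.69  0.87] tilt [-0.0003 -0.0001]
shift tool xyz [-0.0024  0.0005  0.0006]
```

View pics/c_a4.png

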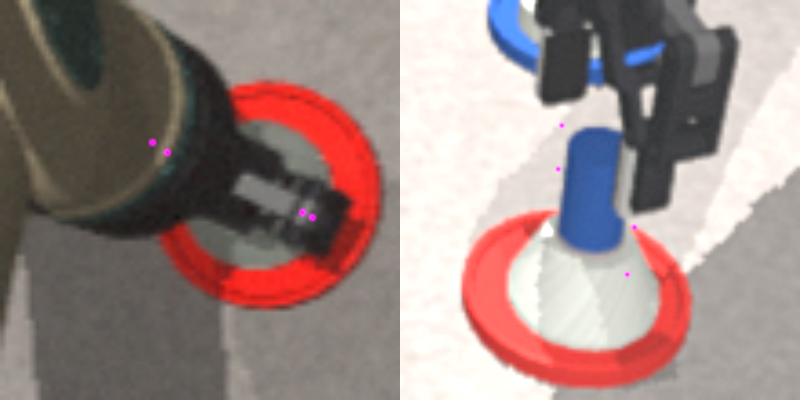

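Emit:
apply_moves([
  [-0.6, [0.005, 0, 0], 0],
  [-0.6, [0.01, 0, 0], 0],
  [-0.6, [0.015, 0, 0], 0],
  [-0.6, [0.015, 0, 0], 0],
  [-0.6, [0.015, 0, 0], 0],
])

```text
clock: 4.83
ee_pos: [0.6278, 0.1541, 0.0592]
eef_rot: [2.257, 1.57, -2.898]
force: [0.7, -0.6, 0.1]
opening: 0.068
```

```bash
python3 -c "
from h import *
go(.628,.155,.047)
look('a5',(150,200,80),(360,270,110))
"
```

```text
t 4.83 pos [0.6278 0.1541 0.0592] F [ 0.7 -0.6  0.1] open 0.068 q [-0.3   0.83  0.03  1.65 -0.03  0.66  0.87] tilt [-0.0011 -0.0003]
shift tool xyz [0.0122 0.0002 0.0009]
```

View pics/c_a5.png

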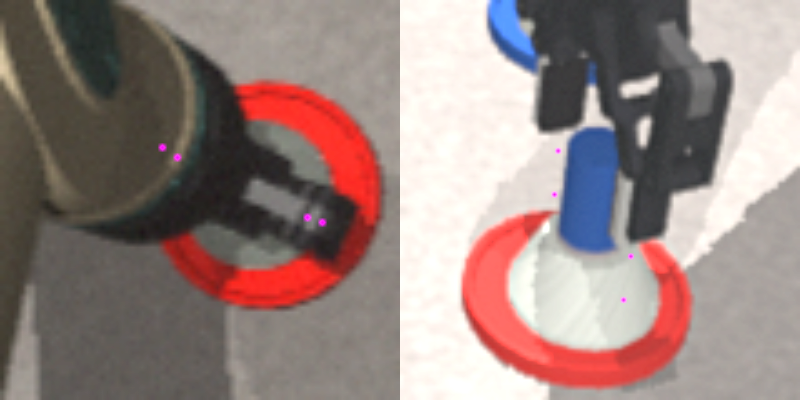

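Emit:
apply_moves([
  [-0.6, [0.005, 0, 0.001], 0],
  [-0.6, [0.01, 0, 0.001], 0],
  [-0.6, [0.01, 0, 0.001], 0],
  [0.1, [0.01, 0, 0.001], 0],
  [0.4, [0.01, 0, 0.001], 0],
  [1, [0.01, 0, 0.001], 0],
  [1, [0.01, 0, 0.001], 0],
  [1, [0.01, 0, 0.001], 0],
  [1, [0.01, 0, 0.001], 0],
  [1, [0.01, 0, 0.001], 0],
  [1, [0.01, 0, 0.001], 0],
  [1, [0.01, 0, 0.001], 0],
], grip_force=50)

```text
clock: 5.93
ee_pos: [0.6289, 0.1553, 0.05]
eef_rot: [-0.656, 1.57, 0.473]
force: [1.2, 0.4, 1.8]
opening: 0.0269
```

```bash
python3 -c "
from h import *
go(.628,.155,.047)
look('a6',(150,200,80),(360,270,110))
"
```

```text
t 5.93 pos [0.6289 0.1553 0.05  ] F [1.2 0.4 1.8] open 0.0269 q [-0.3   0.84  0.02  1.65 -0.03  0.65  0.87] tilt [0.0006 0.0003]
shift tool xyz [ 0.003   0.0007 -0.0007]
```

View pics/c_a6.png

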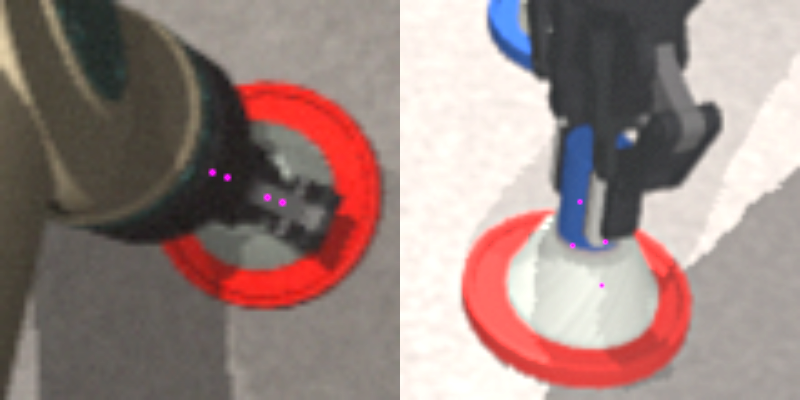

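Emit:
apply_moves([
  [1, [-0.004, 0, 0], 0],
  [1, [-0.01, 0, 0], 0],
  [1, [-0.02, 0, 0], 0],
  [1, [-0.032, 0, 0], 0],
  [1, [-0.046, 0, 0], 0],
  [1, [-0.06, 0, 0], 0],
  [1, [-0.075, 0, 0], 0],
  [1, [-0.09, 0, 0], 0],
  [1, [-0.103, 0, 0], 0],
  [1, [-0.113, 0, 0], 0],
  [1, [-0.12, 0, 0], 0],
  [1, [-0.12, 0, 0], 0],
])

```text
clock: 7.03
ee_pos: [0.6296, 0.1553, 0.1719]
eef_rot: [-0.857, 1.568, 0.272]
force: [-0.1, 0.4, -3.7]
opening: 0.0269
```

```bash
python3 -c "
from h import *
go(.438,.253,.17)
look('a7',(120,180,120),(330,190,180))
"
```

```text
t 7.03 pos [0.6296 0.1553 0.1719] F [-0.1  0.4 -3.7] open 0.0269 q [-0.31  0.68  0.03  1.58 -0.03  0.87  0.87] tilt [0.0031 0.0009]
shift tool xyz [0.0014 0.215  0.0064]
```

View pics/c_a7.png

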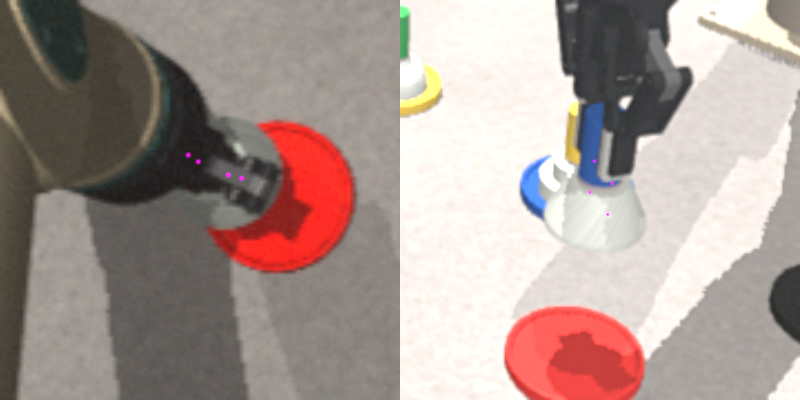

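The blue former is lifted upright (force −3.7 N) and the red tray is empty. Next it goes to the spare.

Emit:
apply_moves([
  [1, [0, 0.005, 0], 0],
  [1, [0, 0.016, 0.001], 0],
  [1, [0, 0.035, 0.001], 0],
  [1, [0, 0.06, 0.002], 0],
  [1, [0, 0.087, 0.003], 0],
  [1, [0, 0.114, 0.003], 0],
  [1, [0, 0.141, 0.004], 0],
  [1, [0, 0.166, 0.005], 0],
  [1, [0, 0.187, 0.006], 0],
  [1, [0, 0.203, 0.006], 0],
  [1, [0, 0.212, 0.006], 0],
  [1, [0, 0.215, 0.006], 0],
])

```text
clock: 8.13
ee_pos: [0.4343, 0.2535, 0.1695]
eef_rot: [2.084, 1.569, -3.068]
force: [0.2, -0.0, -2.8]
opening: 0.0271
```

Emit:
apply_moves([
  [1, [0, 0, 0], 0],
  [1, [0, 0, 0], 0],
  [1, [0, 0, 0], 0],
])

```text
clock: 8.38
ee_pos: [0.438, 0.2518, 0.1698]
eef_rot: [-1.3, 1.57, -0.172]
force: [-0.9, -0.5, -4.3]
opening: 0.027
```

```bash
python3 -c "
from h import *
go(.438,.253,.05)
look('a8',(80,250,150),(430,230,180))
"
```

```text
t 8.38 pos [0.438  0.2518 0.1698] F [-0.9 -0.5 -4.3] open 0.027 q [-0.61  0.5   0.04  1.98 -0.03  0.66  0.58] tilt [ 0.0009 -0.0002]
shift tool xyz [0.1198 0.0007 0.001 ]
```

View pics/c_a8.png

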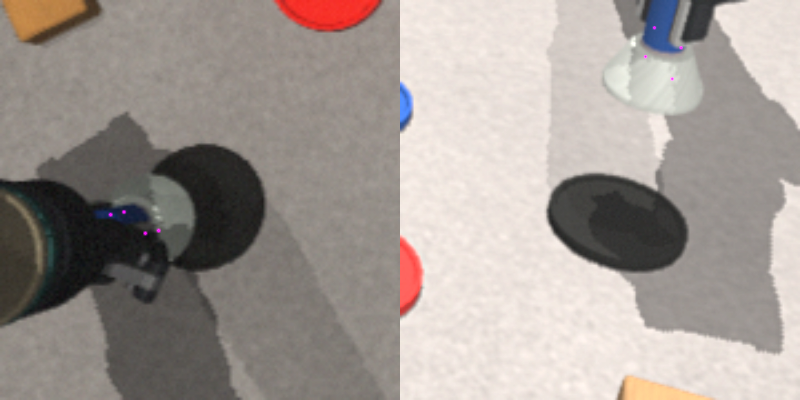

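Emit:
apply_moves([
  [1, [0.005, 0, 0], 0],
  [1, [0.015, 0, 0.001], 0],
  [1, [0.03, 0.001, 0.001], 0],
  [1, [0.047, 0.001, 0.001], 0],
  [1, [0.064, 0.001, 0.001], 0],
  [1, [0.08, 0.001, 0.001], 0],
  [1, [0.091, 0.001, 0.001], 0],
  [1, [0.097, 0.001, 0.001], 0],
  [1, [0.1, 0.001, 0.001], 0],
  [1, [0.1, 0.001, 0.001], 0],
])

```text
clock: 9.32
ee_pos: [0.4362, 0.2536, 0.069]
eef_rot: [2.565, 1.57, -2.589]
force: [0.2, -0.4, -2.9]
opening: 0.0269
```

```bash
python3 -c "
from h import *
go(.438,.253,.05)
look('a9',(110,270,100),(450,250,140))
"
```

```text
t 9.32 pos [0.4362 0.2536 0.069 ] F [ 0.2 -0.4 -2.9] open 0.0269 q [-0.6   0.68  0.03  2.05 -0.04  0.42  0.59] tilt [-0.001  -0.0006]
shift tool xyz [ 0.019  -0.0019  0.0003]
```

View pics/c_a9.png

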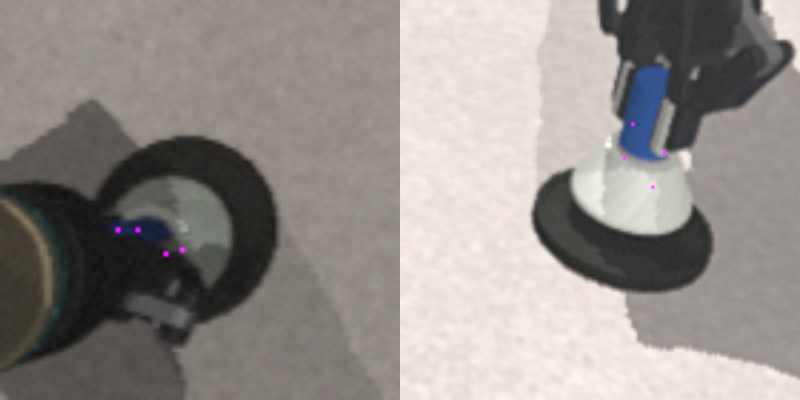

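Emit:
apply_moves([
  [1, [0.004, -0.001, 0], 0],
  [1, [0.009, -0.002, 0], 0],
  [1, [0.013, -0.002, 0], 0],
  [1, [0.016, -0.002, 0], 0],
  [1, [0.018, -0.002, 0], 0],
  [1, [0.019, -0.002, 0], 0],
  [1, [0.019, -0.002, 0], 0],
  [1, [0.019, -0.002, 0], 0],
])

```text
clock: 10.08
ee_pos: [0.4382, 0.253, 0.0508]
eef_rot: [2.147, 1.571, -3.007]
force: [0.4, 0.1, -3.1]
opening: 0.0264
```

```bash
python3 -c "
from h import *
go(.438,.253,.05)
look('a10',(110,270,100),(450,250,140))
"
```

```text
t 10.08 pos [0.4382 0.253  0.0508] F [ 0.4  0.1 -3.1] open 0.0264 q [-0.6   0.71  0.02  2.05 -0.04  0.38  0.59] tilt [-0.0001 -0.    ]
shift tool xyz [ 0.0008  0.0002 -0.    ]
```

View pics/c_a10.png

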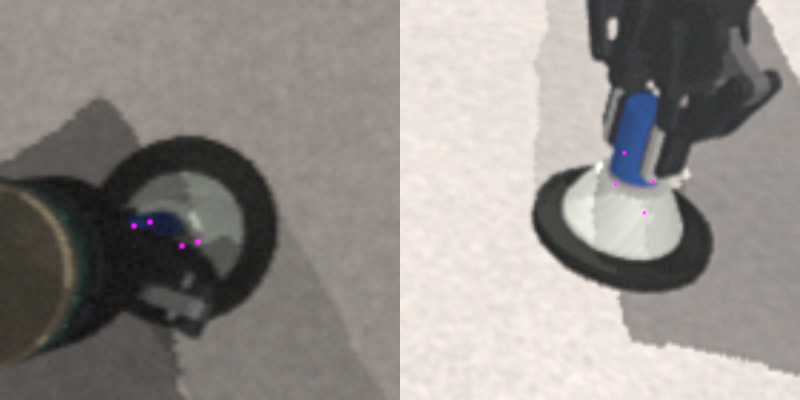

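Emit:
apply_moves([
  [1, [0.001, 0, 0], 0],
  [1, [0.001, 0, 0], 0],
  [1, [0.0015, 0, 0], 0],
  [1, [0.0015, 0, 0], 0],
])

```text
clock: 10.52
ee_pos: [0.4384, 0.2532, 0.05]
eef_rot: [-0.415, 1.57, 0.714]
force: [-0.8, 0.6, 4.9]
opening: 0.0268
```

Emit:
apply_moves([
  [1, [0.001, 0, 0], 0],
  [1, [0.001, 0, 0], 0],
  [1, [0.001, 0, 0], 0],
])

```text
clock: 10.77
ee_pos: [0.4385, 0.2533, 0.0499]
eef_rot: [-0.423, 1.57, 0.706]
force: [-1.4, -0.8, 15.1]
opening: 0.0268
```

Contact shows at TCP z=0.050 (+15 N), so the former is seated. Now release and rise.

Emit:
apply_moves([
  [0.4, [-0.001, 0, 0], 0],
  [0, [-0.001, 0, 0], 0],
  [-0.6, [-0.001, 0, 0], 0],
  [-0.6, [-0.001, 0, 0], 0],
  [-0.6, [-0.001, 0, 0], 0],
  [-0.6, [-0.006, 0, 0], 0],
  [-0.6, [-0.018, 0, 0], 0],
  [-0.6, [-0.035, 0, 0], 0],
  [-0.6, [-0.055, 0, 0], 0],
  [-0.6, [-0.075, 0, 0], 0],
  [-0.6, [-0.087, 0, 0], 0],
  [-0.6, [-0.09, 0, 0], 0],
])

```text
clock: 11.77
ee_pos: [0.4394, 0.2536, 0.1406]
eef_rot: [-0.557, 1.567, 0.572]
force: [-0.3, -0.2, -0.0]
opening: 0.0682
```

```bash
python3 -c "
from h import *
go(.634,-.128,.14)
look('b1',(110,270,100),(450,250,140))
"
```

```text
t 11.77 pos [0.4394 0.2536 0.1406] F [-0.3 -0.2 -0. ] open 0.0682 q [-0.61  0.55  0.04  2.   -0.04  0.58  0.59] tilt [0.0035 0.0022]
shift tool xyz [ 0.0004 -0.3391 -0.2618]
```

View pics/c_b1.png

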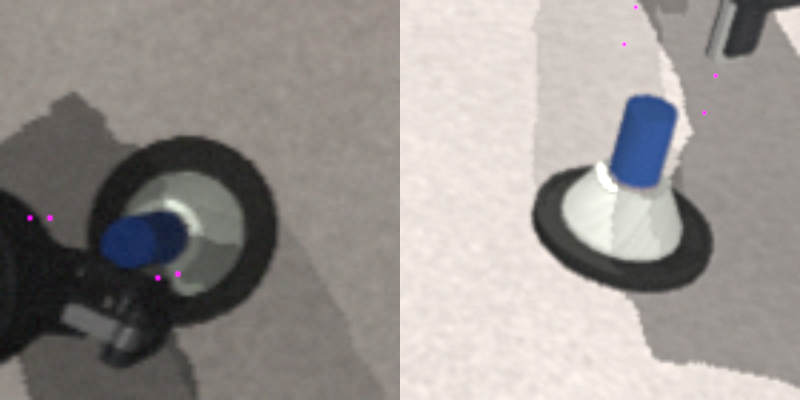

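Blue stands centred in the spare tray. Next, the red former.

Emit:
apply_moves([
  [-0.6, [0, -0.008, -0.006], 0],
  [-0.6, [0, -0.024, -0.019], 0],
  [-0.6, [0, -0.048, -0.037], 0],
  [-0.6, [0, -0.076, -0.059], 0],
  [-0.6, [0, -0.104, -0.08], 0],
  [-0.6, [0, -0.132, -0.102], 0],
  [-0.6, [0, -0.16, -0.124], 0],
  [-0.6, [0, -0.188, -0.145], 0],
  [-0.6, [0, -0.216, -0.167], 0],
  [-0.6, [0, -0.244, -0.188], 0],
  [-0.6, [0, -0.272, -0.21], 0],
  [-0.6, [0, -0.296, -0.229], 0],
])

```text
clock: 12.87
ee_pos: [0.6075, -0.0846, 0.1367]
eef_rot: [2.371, 1.568, -2.786]
force: [0.9, -0.3, -0.4]
opening: 0.0687
```

Emit:
apply_moves([
  [-0.6, [0, -0.02, -0.015], 0],
  [-0.6, [0, -0.034, -0.026], 0],
  [-0.6, [0, -0.041, -0.031], 0],
  [-0.6, [0, -0.043, -0.033], 0],
  [-0.6, [0, -0.043, -0.033], 0],
  [-0.6, [0, -0.043, -0.033], 0],
])

```text
clock: 13.37
ee_pos: [0.6318, -0.1272, 0.1377]
eef_rot: [1.31, 1.569, 2.44]
force: [0.6, 0.6, 0.4]
opening: 0.0684
```

```bash
python3 -c "
from h import *
go(.634,-.128,.05)
look('b2',(270,170,110),(240,170,140))
"
```

```text
t 13.37 pos [ 0.6318 -0.1272  0.1377] F [0.6 0.6 0.4] open 0.0684 q [ 0.17  0.72 -0.02  1.61  0.01  0.81  1.27] tilt [-0.0017  0.0014]
shift tool xyz [ 0.0877 -0.0025  0.0002]
```

View pics/c_b2.png

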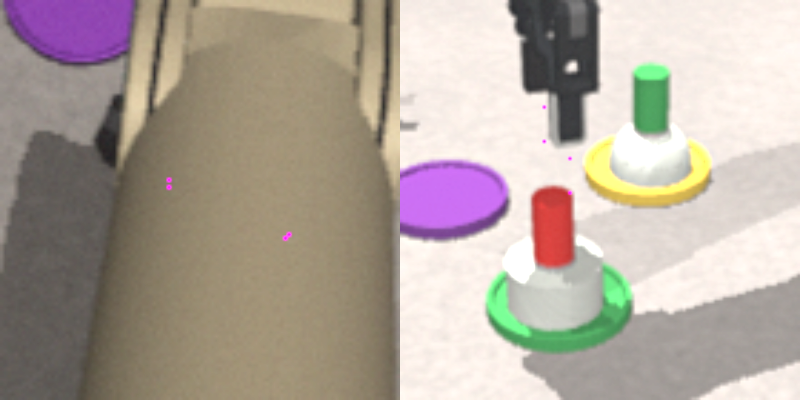

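Emit:
apply_moves([
  [-0.6, [0.005, -0.001, 0], 0],
  [-0.6, [0.015, -0.002, 0], 0],
  [-0.6, [0.028, -0.002, 0], 0],
  [-0.6, [0.04, -0.002, 0], 0],
  [-0.6, [0.05, -0.002, 0], 0],
  [-0.6, [0.054, -0.002, 0], 0],
  [-0.6, [0.055, -0.002, 0], 0],
  [-0.6, [0.055, -0.002, 0], 0],
])

```text
clock: 14.13
ee_pos: [0.6342, -0.1297, 0.0826]
eef_rot: [1.835, 1.57, 2.964]
force: [0.2, -0.1, -0.3]
opening: 0.0683
```

```bash
python3 -c "
from h import *
go(.634,-.128,.05)
look('b3',(270,170,110),(240,190,110))
"
```

```text
t 14.13 pos [ 0.6342 -0.1297  0.0826] F [ 0.2 -0.1 -0.3] open 0.0683 q [ 0.17  0.79 -0.02  1.64  0.02  0.71  1.27] tilt [-0.0009  0.0002]
shift tool xyz [0.0326 0.0009 0.0015]
```

View pics/c_b3.png

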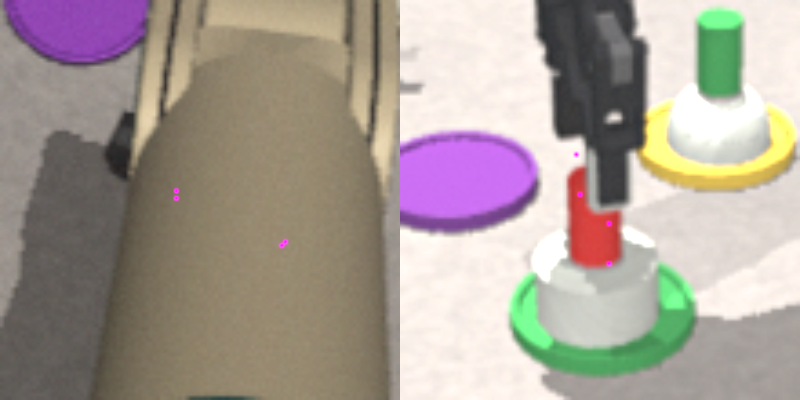

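Emit:
apply_moves([
  [-0.6, [0.008, 0, 0.001], 0],
  [-0.6, [0.018, 0.001, 0.001], 0],
  [-0.6, [0.027, 0.001, 0.001], 0],
  [-0.6, [0.032, 0.001, 0.001], 0],
  [-0.6, [0.032, 0.001, 0.001], 0],
  [0.1, [0.032, 0.001, 0.001], 0],
  [0.4, [0.032, 0.001, 0.001], 0],
  [1, [0.032, 0.001, 0.001], 0],
  [1, [0.032, 0.001, 0.001], 0],
  [1, [0.032, 0.001, 0.001], 0],
  [1, [0.032, 0.001, 0.001], 0],
  [1, [0.032, 0.001, 0.001], 0],
])

```text
clock: 15.23
ee_pos: [0.6346, -0.1282, 0.0519]
eef_rot: [-1.064, 1.569, 0.065]
force: [0.2, 1.3, 3.3]
opening: 0.0269
```

Emit:
apply_moves([
  [1, [0, 0, 0], 0],
  [1, [0, 0, 0], 0],
])

```text
clock: 15.4
ee_pos: [0.6346, -0.1282, 0.0519]
eef_rot: [-1.046, 1.569, 0.083]
force: [0.6, 1.9, 4.2]
opening: 0.0269
```

```bash
python3 -c "
from h import *
go(.634,-.128,.05)
look('b4',(270,170,110),(240,190,110))
"
```

```text
t 15.4 pos [ 0.6346 -0.1282  0.0519] F [0.6 1.9 4.2] open 0.0269 q [ 0.17  0.84 -0.02  1.65  0.02  0.65  1.27] tilt [0.0013 0.0001]
shift tool xyz [ 0.0019  0.0006 -0.0001]
```

View pics/c_b4.png

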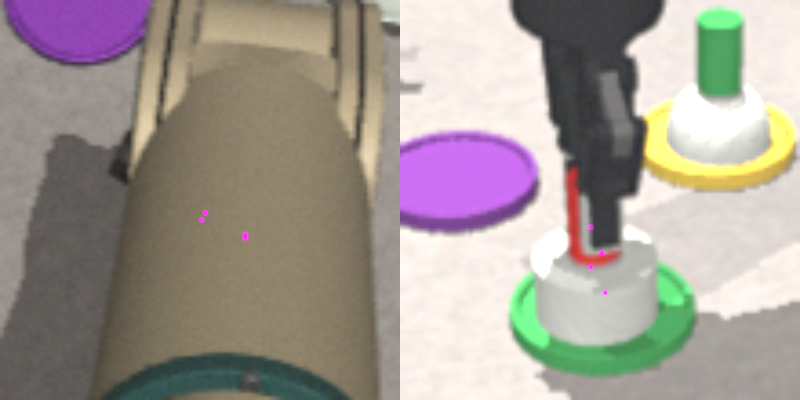

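Emit:
apply_moves([
  [1, [-0.004, 0, 0], 0],
  [1, [-0.01, 0, 0], 0],
  [1, [-0.02, 0, 0], 0],
  [1, [-0.032, 0, 0], 0],
  [1, [-0.046, 0, 0], 0],
  [1, [-0.06, 0, 0], 0],
  [1, [-0.075, 0, 0], 0],
  [1, [-0.09, 0, 0], 0],
  [1, [-0.103, 0, 0], 0],
  [1, [-0.113, 0, 0], 0],
  [1, [-0.12, 0, 0], 0],
  [1, [-0.12, 0, 0], 0],
])

```text
clock: 16.5
ee_pos: [0.6349, -0.1287, 0.1733]
eef_rot: [-1.323, 1.568, -0.194]
force: [-0.4, -0.1, -4.4]
opening: 0.0271
```

```bash
python3 -c "
from h import *
go(.628,.153,.172)
look('b5',(270,170,110),(240,150,150))
"
```

```text
t 16.5 pos [ 0.6349 -0.1287  0.1733] F [-0.4 -0.1 -4.4] open 0.0271 q [ 0.17  0.68 -0.02  1.58  0.01  0.88  1.27] tilt [ 0.003  -0.0006]
shift tool xyz [0.0012 0.1267 0.2517]
```

View pics/c_b5.png

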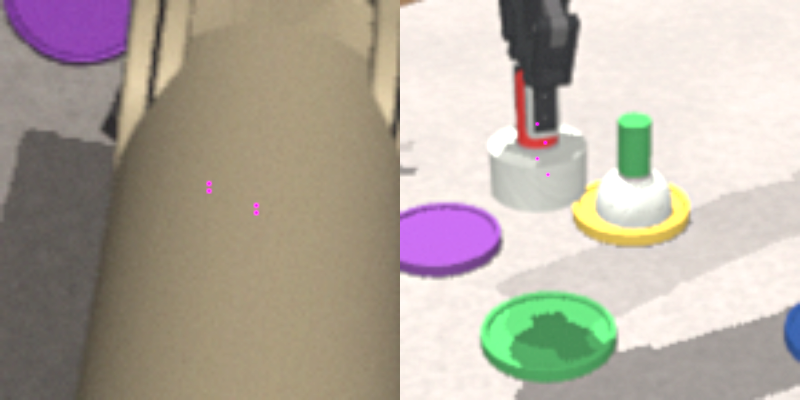

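Red is lifted upright. It goes to the empty red tray.

Emit:
apply_moves([
  [1, [0, 0.003, 0.006], 0],
  [1, [0, 0.009, 0.018], 0],
  [1, [0, 0.019, 0.037], 0],
  [1, [0, 0.031, 0.061], 0],
  [1, [0, 0.043, 0.085], 0],
  [1, [0, 0.055, 0.109], 0],
  [1, [0, 0.067, 0.133], 0],
  [1, [0, 0.079, 0.157], 0],
  [1, [0, 0.091, 0.181], 0],
  [1, [0, 0.103, 0.205], 0],
  [1, [0, 0.113, 0.225], 0],
  [1, [0, 0.12, 0.238], 0],
])

```text
clock: 17.6
ee_pos: [0.6257, 0.1439, 0.1705]
eef_rot: [1.008, 1.567, 2.142]
force: [-0.3, 0.3, -4.5]
opening: 0.0269
```

Emit:
apply_moves([
  [1, [0, 0.005, 0.01], 0],
  [1, [0, 0.007, 0.014], 0],
  [1, [0, 0.007, 0.014], 0],
  [1, [0, 0.007, 0.014], 0],
  [1, [0, 0.007, 0.014], 0],
  [1, [0, 0.007, 0.014], 0],
])

```text
clock: 18.1
ee_pos: [0.6272, 0.1516, 0.1713]
eef_rot: [-2.686, 1.57, -1.56]
force: [0.7, -0.1, -4.1]
opening: 0.0269
```

```bash
python3 -c "
from h import *
go(.628,.153,.052)
"
```

```text
t 18.1 pos [0.6272 0.1516 0.1713] F [ 0.7 -0.1 -4.1] open 0.0269 q [-0.28  0.68  0.01  1.59 -0.    0.87  0.85] tilt [ 0.     -0.0011]
shift tool xyz [ 1.193e-01 -1.000e-04  1.700e-03]
```

Emit:
apply_moves([
  [1, [0.005, 0, 0.001], 0],
  [1, [0.015, 0, 0.002], 0],
  [1, [0.03, 0, 0.002], 0],
  [1, [0.047, 0, 0.002], 0],
  [1, [0.064, 0, 0.002], 0],
  [1, [0.08, 0, 0.002], 0],
  [1, [0.091, 0, 0.002], 0],
  [1, [0.099, 0, 0.002], 0],
  [1, [0.104, 0, 0.002], 0],
  [1, [0.104, 0, 0.002], 0],
  [1, [0.104, 0, 0.002], 0],
])

```text
clock: 19.02
ee_pos: [0.6281, 0.1556, 0.0675]
eef_rot: [-0.82, 1.57, 0.309]
force: [-0.2, 0.2, -5.1]
opening: 0.0269
```

```bash
python3 -c "
from h import *
go(.628,.153,.052)
look('b6',(150,190,100),(340,260,140))
"
```

```text
t 19.02 pos [0.6281 0.1556 0.0675] F [-0.2  0.2 -5.1] open 0.0269 q [-0.29  0.81  0.    1.65 -0.    0.68  0.84] tilt [0.0006 0.0002]
shift tool xyz [ 0.0155 -0.001  -0.0024]
```

View pics/c_b6.png

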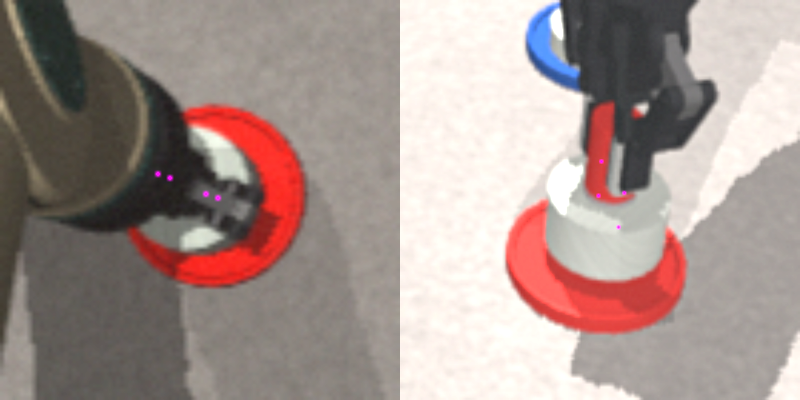

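Emit:
apply_moves([
  [1, [0.004, -0.001, -0.001], 0],
  [1, [0.008, -0.001, -0.002], 0],
  [1, [0.012, -0.001, -0.002], 0],
  [1, [0.014, -0.001, -0.002], 0],
  [1, [0.015, -0.001, -0.002], 0],
  [1, [0.016, -0.001, -0.002], 0],
  [1, [0.016, -0.001, -0.002], 0],
  [1, [0.016, -0.001, -0.002], 0],
])

```text
clock: 19.78
ee_pos: [0.6273, 0.1532, 0.0519]
eef_rot: [2.25, 1.57, -2.904]
force: [-3.8, -0.8, 3.5]
opening: 0.0267
```

```bash
python3 -c "
from h import *
go(.628,.153,.052)
look('b7',(150,190,100),(340,260,140))
"
```

```text
t 19.78 pos [0.6273 0.1532 0.0519] F [-3.8 -0.8  3.5] open 0.0267 q [-0.28  0.84  0.    1.66 -0.    0.65  0.85] tilt [-0.0008 -0.0002]
shift tool xyz [-0.0001 -0.0007  0.0001]
```

View pics/c_b7.png

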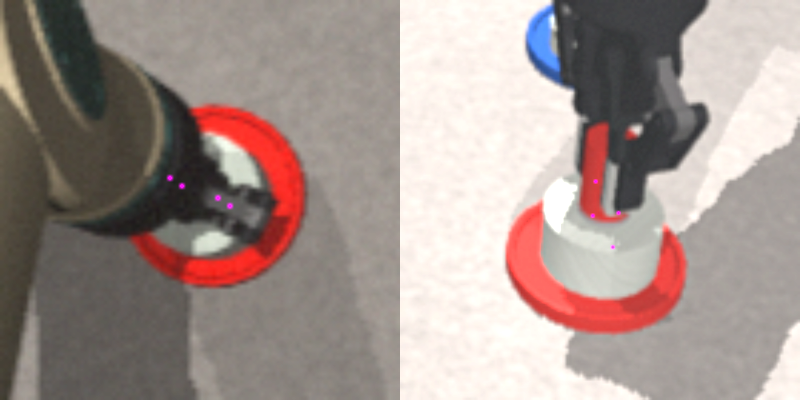

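Emit:
apply_moves([
  [1, [0.0005, 0, 0], 0],
  [0.4, [0, 0, 0], 0],
  [0, [0, 0, 0], 0],
  [-0.6, [0, 0, 0], 0],
  [-0.6, [0, 0, 0], 0],
  [-0.6, [-0.006, 0, 0], 0],
  [-0.6, [-0.018, 0, 0], 0],
  [-0.6, [-0.035, 0, 0], 0],
  [-0.6, [-0.055, 0, 0], 0],
  [-0.6, [-0.075, 0, 0], 0],
  [-0.6, [-0.087, 0, 0], 0],
  [-0.6, [-0.09, 0, 0], 0],
])

```text
clock: 20.88
ee_pos: [0.6298, 0.1538, 0.1447]
eef_rot: [-0.852, 1.565, 0.277]
force: [0.3, 0.4, 0.3]
opening: 0.0684
```

```bash
python3 -c "
from h import *
go(.462,-.219,.14)
look('c1',(150,190,100),(340,260,140))
"
```

```text
t 20.88 pos [0.6298 0.1538 0.1447] F [0.3 0.4 0.3] open 0.0684 q [-0.28  0.71  0.    1.61 -0.    0.82  0.85] tilt [0.0055 0.0016]
shift tool xyz [ 0.0032 -0.0078 -0.4088]
```

View pics/c_c1.png

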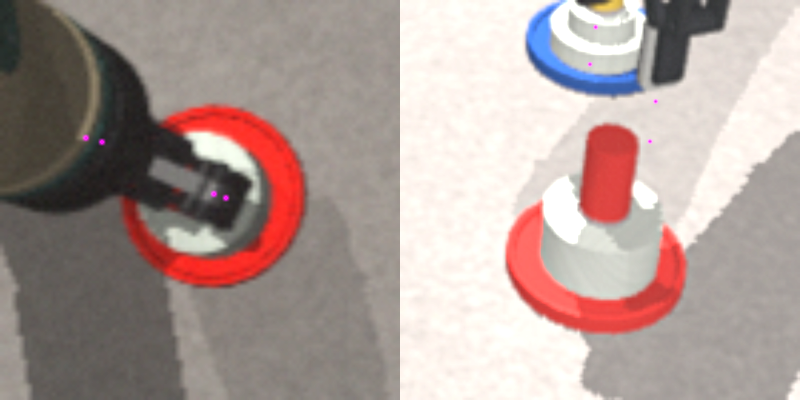

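Red is home, upright and inside the rim. Next, the green former.

Emit:
apply_moves([
  [-0.6, [0, 0, -0.008], 0],
  [-0.6, [0, 0, -0.025], 0],
  [-0.6, [0, -0.001, -0.05], 0],
  [-0.6, [0, -0.001, -0.085], 0],
  [-0.6, [0, -0.002, -0.12], 0],
  [-0.6, [0, -0.003, -0.155], 0],
  [-0.6, [0, -0.004, -0.19], 0],
  [-0.6, [0, -0.005, -0.225], 0],
  [-0.6, [0, -0.006, -0.26], 0],
  [-0.6, [0, -0.006, -0.295], 0],
  [-0.6, [0, -0.007, -0.325], 0],
  [-0.6, [0, -0.008, -0.355], 0],
])

```text
clock: 21.98
ee_pos: [0.4806, -0.1727, 0.1401]
eef_rot: [1.857, 1.568, 2.985]
force: [0.6, -0.7, 0.5]
opening: 0.0686
```

Emit:
apply_moves([
  [-0.6, [0, 0, -0.025], 0],
  [-0.6, [0, 0, -0.042], 0],
  [-0.6, [0, 0, -0.05], 0],
  [-0.6, [0, 0, -0.053], 0],
  [-0.6, [0, 0, -0.053], 0],
  [-0.6, [0, 0, -0.053], 0],
])

```text
clock: 22.48
ee_pos: [0.4609, -0.2176, 0.141]
eef_rot: [0.65, 1.57, 1.781]
force: [0.6, 0.3, -0.2]
opening: 0.0685
```

```bash
python3 -c "
from h import *
go(.462,-.219,.051)
look('c2',(320,250,120),(270,130,130))
"
```

```text
t 22.48 pos [ 0.4609 -0.2176  0.141 ] F [ 0.6  0.3 -0.2] open 0.0685 q [ 0.42  0.55 -0.05  1.99  0.05  0.6   1.47] tilt [-0.0002  0.0011]
shift tool xyz [ 0.0899 -0.0016 -0.0009]
```

View pics/c_c2.png

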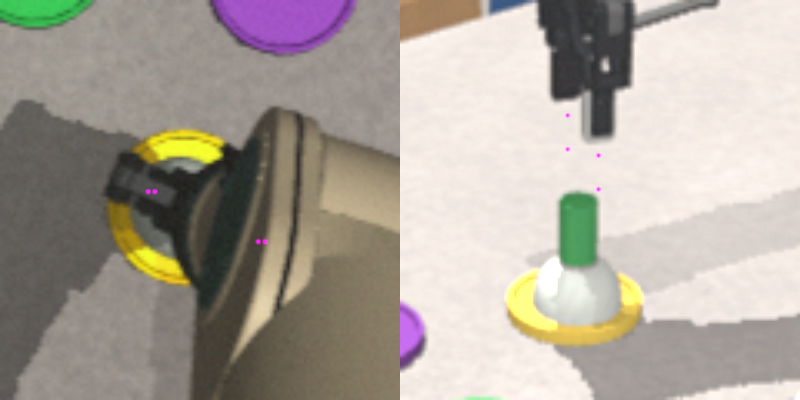

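Emit:
apply_moves([
  [-0.6, [0.005, -0.001, -0.001], 0],
  [-0.6, [0.015, -0.002, -0.001], 0],
  [-0.6, [0.028, -0.002, -0.001], 0],
  [-0.6, [0.04, -0.002, -0.001], 0],
  [-0.6, [0.05, -0.002, -0.001], 0],
  [-0.6, [0.06, -0.002, -0.001], 0],
  [-0.6, [0.06, -0.002, -0.001], 0],
  [-0.6, [0.06, -0.002, -0.001], 0],
])

```text
clock: 23.25
ee_pos: [0.4616, -0.2204, 0.0805]
eef_rot: [1.589, 1.569, 2.718]
force: [-0.3, -0.4, 0.3]
opening: 0.0684
```

```bash
python3 -c "
from h import *
go(.462,-.219,.051)
look('c3',(320,250,120),(270,160,100))
"
```

```text
t 23.25 pos [ 0.4616 -0.2204  0.0805] F [-0.3 -0.4  0.3] open 0.0684 q [ 0.42  0.66 -0.04  2.02  0.06  0.46  1.46] tilt [-0.0014  0.0006]
shift tool xyz [0.0295 0.0002 0.0014]
```

View pics/c_c3.png

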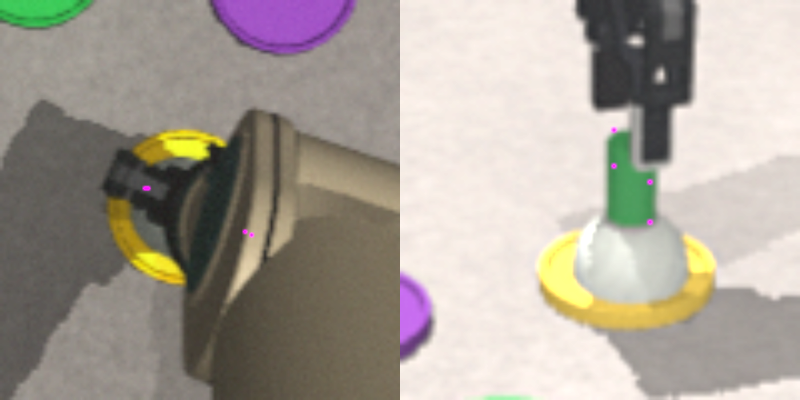

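Emit:
apply_moves([
  [-0.6, [0.008, 0, 0.001], 0],
  [-0.6, [0.018, 0, 0.001], 0],
  [-0.6, [0.025, 0, 0.001], 0],
  [-0.6, [0.029, 0, 0.001], 0],
  [-0.6, [0.029, 0, 0.001], 0],
  [0.1, [0.029, 0, 0.001], 0],
  [0.4, [0.029, 0, 0.001], 0],
  [1, [0.029, 0, 0.001], 0],
  [1, [0.029, 0, 0.001], 0],
  [1, [0.029, 0, 0.001], 0],
  [1, [0.029, 0, 0.001], 0],
  [1, [0.029, 0, 0.001], 0],
])

```text
clock: 24.35
ee_pos: [0.4628, -0.2198, 0.0527]
eef_rot: [-1.293, 1.57, -0.164]
force: [0.7, 0.8, 3.9]
opening: 0.027
```

Emit:
apply_moves([
  [1, [0, 0, 0], 0],
  [1, [0, 0, 0], 0],
])

```text
clock: 24.52
ee_pos: [0.4628, -0.2198, 0.0527]
eef_rot: [-1.295, 1.57, -0.166]
force: [1.3, 1.1, 6.0]
opening: 0.027
```

```bash
python3 -c "
from h import *
go(.462,-.219,.051)
look('c4',(320,250,120),(270,160,100))
"
```

```text
t 24.52 pos [ 0.4628 -0.2198  0.0527] F [1.3 1.1 6. ] open 0.027 q [ 0.41  0.71 -0.04  2.04  0.06  0.39  1.46] tilt [ 0.0009 -0.0001]
shift tool xyz [0.0017 0.0011 0.0003]
```

View pics/c_c4.png

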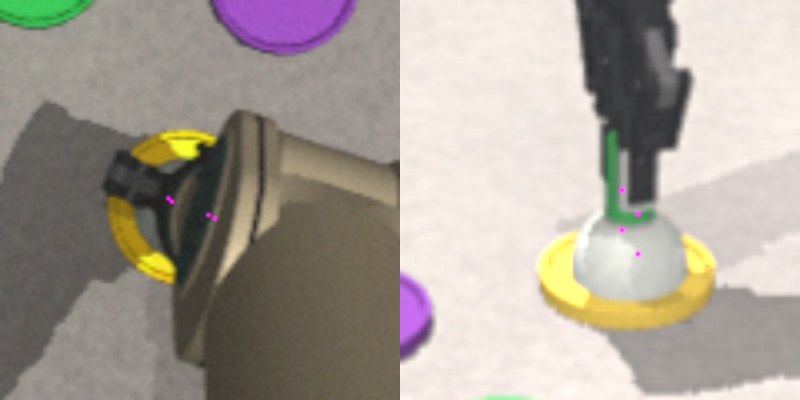

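Green is gripped at TCP z=0.0527. Lift, then carry it to the green tray.

Emit:
apply_moves([
  [1, [-0.004, 0, 0], 0],
  [1, [-0.01, 0, 0], 0],
  [1, [-0.02, 0, 0], 0],
  [1, [-0.032, 0, 0], 0],
  [1, [-0.046, 0, 0], 0],
  [1, [-0.06, 0, 0], 0],
  [1, [-0.075, 0, 0], 0],
  [1, [-0.09, 0, 0], 0],
  [1, [-0.103, 0, 0], 0],
  [1, [-0.113, 0, 0], 0],
  [1, [-0.12, 0, 0], 0],
  [1, [-0.12, 0, 0], 0],
])

```text
clock: 25.62
ee_pos: [0.463, -0.2202, 0.1738]
eef_rot: [-1.546, 1.568, -0.418]
force: [-0.9, 0.3, -4.1]
opening: 0.0268
```

```bash
python3 -c "
from h import *
go(.630,-.126,.172)
look('c5',(320,250,120),(250,110,150))
"
```

```text
t 25.62 pos [ 0.463  -0.2202  0.1738] F [-0.9  0.3 -4.1] open 0.0268 q [ 0.43  0.51 -0.05  1.96  0.04  0.68  1.48] tilt [ 0.0023 -0.001 ]
shift tool xyz [ 0.0021 -0.1106  0.1566]
```

View pics/c_c5.png

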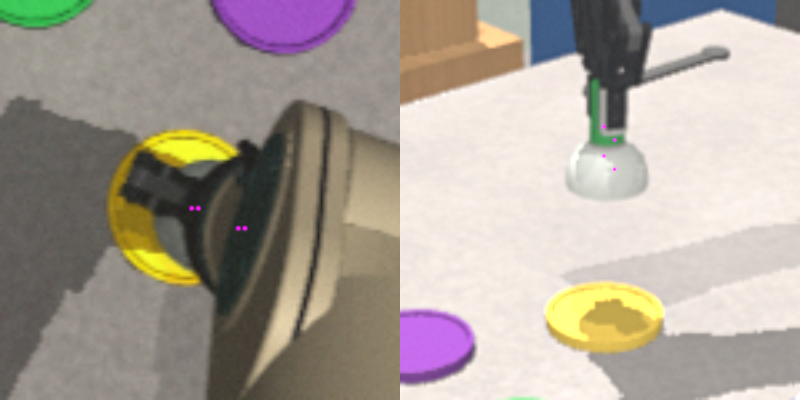

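Emit:
apply_moves([
  [1, [0, -0.003, 0.004], 0],
  [1, [0, -0.008, 0.012], 0],
  [1, [0, -0.018, 0.025], 0],
  [1, [0, -0.03, 0.042], 0],
  [1, [0, -0.043, 0.061], 0],
  [1, [0, -0.056, 0.08], 0],
  [1, [0, -0.069, 0.098], 0],
  [1, [0, -0.082, 0.116], 0],
  [1, [0, -0.093, 0.132], 0],
  [1, [0, -0.103, 0.146], 0],
  [1, [0, -0.109, 0.154], 0],
  [1, [0, -0.111, 0.157], 0],
])

```text
clock: 26.72
ee_pos: [0.6314, -0.1228, 0.1713]
eef_rot: [0.449, 1.569, 1.581]
force: [0.0, 0.5, -3.5]
opening: 0.0272
```

Emit:
apply_moves([
  [1, [0, 0, 0], 0],
  [1, [0, 0, 0], 0],
  [1, [0, 0, 0], 0],
  [1, [0, 0, 0], 0],
])

```text
clock: 27.05
ee_pos: [0.6289, -0.1264, 0.1723]
eef_rot: [2.582, 1.57, -2.573]
force: [0.4, -0.6, -3.3]
opening: 0.0265
```

```bash
python3 -c "
from h import *
go(.630,-.126,.053)
"
```

```text
t 27.05 pos [ 0.6289 -0.1264  0.1723] F [ 0.4 -0.6 -3.3] open 0.0265 q [ 0.18  0.67 -0.04  1.6   0.03  0.87  1.25] tilt [-0.0008 -0.0005]
shift tool xyz [ 0.1193 -0.0008  0.001 ]
```

Emit:
apply_moves([
  [1, [0.005, 0, 0], 0],
  [1, [0.015, -0.001, 0.001], 0],
  [1, [0.03, -0.001, 0.001], 0],
  [1, [0.047, -0.001, 0.001], 0],
  [1, [0.064, -0.001, 0.001], 0],
  [1, [0.08, -0.001, 0.001], 0],
  [1, [0.091, -0.001, 0.001], 0],
  [1, [0.099, -0.001, 0.001], 0],
  [1, [0.104, -0.001, 0.001], 0],
  [1, [0.104, -0.001, 0.001], 0],
  [1, [0.104, -0.001, 0.001], 0],
])

```text
clock: 27.97
ee_pos: [0.6315, -0.1249, 0.0685]
eef_rot: [-1.277, 1.57, -0.148]
force: [0.3, 0.3, -3.2]
opening: 0.0269
```

```bash
python3 -c "
from h import *
go(.630,-.126,.053)
look('c6',(270,170,110),(230,190,120))
"
```

```text
t 27.97 pos [ 0.6315 -0.1249  0.0685] F [ 0.3  0.3 -3.2] open 0.0269 q [ 0.17  0.81 -0.04  1.66  0.04  0.67  1.25] tilt [ 0.0005 -0.0001]
shift tool xyz [ 0.0155  0.0009 -0.0016]
```

View pics/c_c6.png

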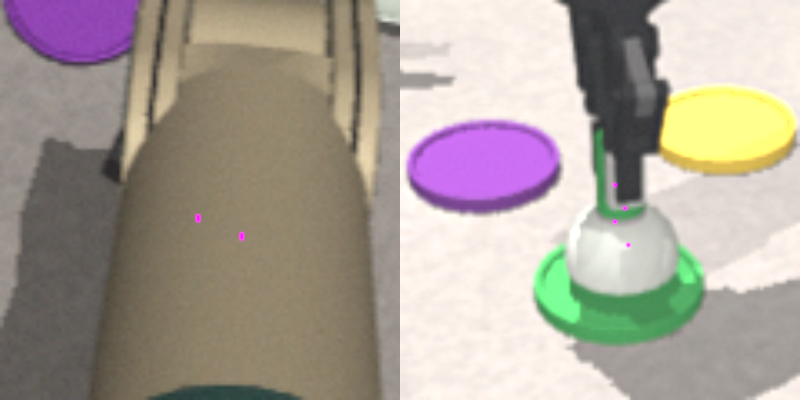

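Emit:
apply_moves([
  [1, [0.004, 0, -0.001], 0],
  [1, [0.008, 0.001, -0.001], 0],
  [1, [0.012, 0.001, -0.001], 0],
  [1, [0.014, 0.001, -0.001], 0],
  [1, [0.015, 0.001, -0.001], 0],
  [1, [0.016, 0.001, -0.001], 0],
  [1, [0.016, 0.001, -0.001], 0],
  [1, [0.016, 0.001, -0.001], 0],
])

```text
clock: 28.73
ee_pos: [0.6295, -0.1252, 0.0528]
eef_rot: [1.801, 1.57, 2.93]
force: [-2.8, 0.9, 3.3]
opening: 0.0268
```

```bash
python3 -c "
from h import *
go(.630,-.126,.053)
look('c7',(270,170,110),(230,190,120))
"
```

```text
t 28.73 pos [ 0.6295 -0.1252  0.0528] F [-2.8  0.9  3.3] open 0.0268 q [ 0.17  0.83 -0.03  1.67  0.04  0.64  1.24] tilt [-0.0008  0.0002]
shift tool xyz [-0.0002 -0.0008 -0.0005]
```

View pics/c_c7.png

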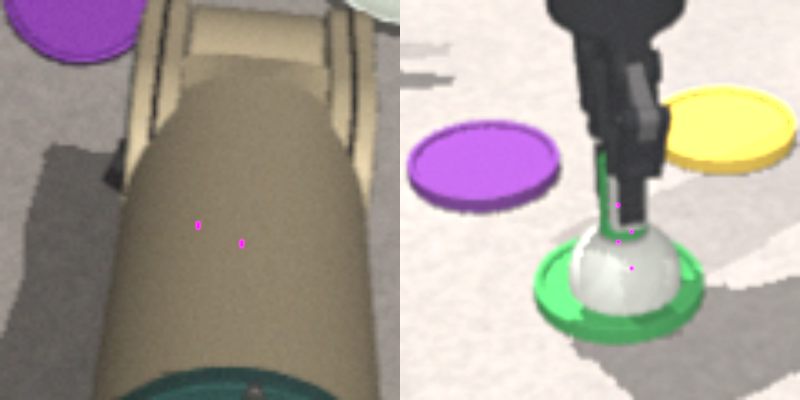

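Green is seated in the green tray, with contact at the same height it was gripped. Release and rise.

Emit:
apply_moves([
  [1, [0.0005, 0, 0], 0],
  [0.4, [0, 0, 0], 0],
  [0, [0, 0, 0], 0],
  [-0.6, [0, 0, 0], 0],
  [-0.6, [0, 0, 0], 0],
  [-0.6, [-0.006, 0, 0], 0],
  [-0.6, [-0.018, 0, 0], 0],
  [-0.6, [-0.035, 0, 0], 0],
  [-0.6, [-0.055, 0, 0], 0],
  [-0.6, [-0.075, 0, 0], 0],
  [-0.6, [-0.087, 0, 0], 0],
  [-0.6, [-0.09, 0, 0], 0],
])

```text
clock: 29.83
ee_pos: [0.6318, -0.1257, 0.1457]
eef_rot: [-1.288, 1.565, -0.159]
force: [0.1, -0.2, 0.5]
opening: 0.0681
```

```bash
python3 -c "
from h import *
go(.468,.022,.14)
look('d1',(270,170,110),(230,190,120))
"
```

```text
t 29.83 pos [ 0.6318 -0.1257  0.1457] F [ 0.1 -0.2  0.5] open 0.0681 q [ 0.18  0.71 -0.04  1.62  0.03  0.81  1.25] tilt [ 0.0056 -0.0009]
shift tool xyz [0.0047 0.2113 0.0634]
```

View pics/c_d1.png

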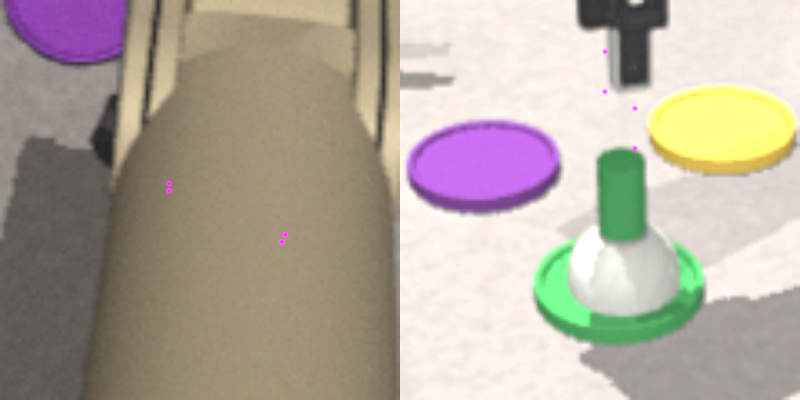

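Green is home. On to yellow on the blue tray.

Emit:
apply_moves([
  [-0.6, [0, 0.005, 0.002], 0],
  [-0.6, [0, 0.016, 0.005], 0],
  [-0.6, [0, 0.035, 0.011], 0],
  [-0.6, [0, 0.06, 0.018], 0],
  [-0.6, [0, 0.087, 0.026], 0],
  [-0.6, [0, 0.114, 0.034], 0],
  [-0.6, [0, 0.141, 0.042], 0],
  [-0.6, [0, 0.166, 0.05], 0],
  [-0.6, [0, 0.187, 0.056], 0],
  [-0.6, [0, 0.203, 0.061], 0],
  [-0.6, [0, 0.21, 0.063], 0],
  [-0.6, [0, 0.211, 0.063], 0],
])

```text
clock: 30.93
ee_pos: [0.4641, 0.023, 0.1416]
eef_rot: [1.928, 1.568, 3.06]
force: [1.0, -0.1, -0.2]
opening: 0.0683
```

Emit:
apply_moves([
  [-0.6, [0, 0, 0], 0],
  [-0.6, [0, 0, 0], 0],
  [-0.6, [0, 0, 0], 0],
])

```text
clock: 31.18
ee_pos: [0.467, 0.0209, 0.1421]
eef_rot: [-1.617, 1.57, -0.489]
force: [0.6, -0.5, 0.1]
opening: 0.0683
```

```bash
python3 -c "
from h import *
go(.468,.022,.052)
look('d2',(210,260,110),(350,160,140))
"
```

```text
t 31.18 pos [0.467  0.0209 0.1421] F [ 0.6 -0.5  0.1] open 0.0683 q [-0.09  0.51 -0.02  2.1   0.02  0.54  1.  ] tilt [ 0.0006 -0.0003]
shift tool xyz [ 0.0901 -0.0004  0.0014]
```

View pics/c_d2.png

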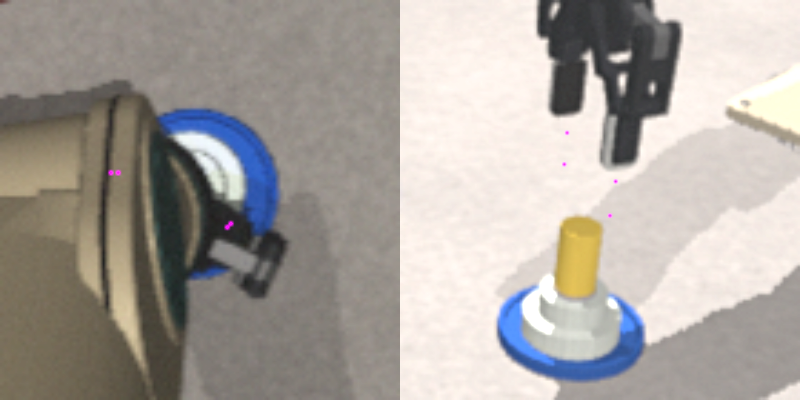

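Emit:
apply_moves([
  [-0.6, [0.005, 0, 0.001], 0],
  [-0.6, [0.015, 0, 0.001], 0],
  [-0.6, [0.028, 0, 0.001], 0],
  [-0.6, [0.04, 0, 0.001], 0],
  [-0.6, [0.05, 0, 0.001], 0],
  [-0.6, [0.06, 0, 0.001], 0],
  [-0.6, [0.06, 0, 0.001], 0],
  [-0.6, [0.06, 0, 0.001], 0],
])

```text
clock: 31.95
ee_pos: [0.4661, 0.0225, 0.0817]
eef_rot: [2.13, 1.569, -3.025]
force: [0.4, 0.1, -0.4]
opening: 0.0684
```

```bash
python3 -c "
from h import *
go(.468,.022,.052)
look('d3',(210,260,110),(360,190,110))
"
```

```text
t 31.95 pos [0.4661 0.0225 0.0817] F [ 0.4  0.1 -0.4] open 0.0684 q [-0.1   0.62 -0.02  2.14  0.03  0.38  0.99] tilt [-0.0014 -0.0002]
shift tool xyz [ 0.0297 -0.0019  0.0003]
```

View pics/c_d3.png

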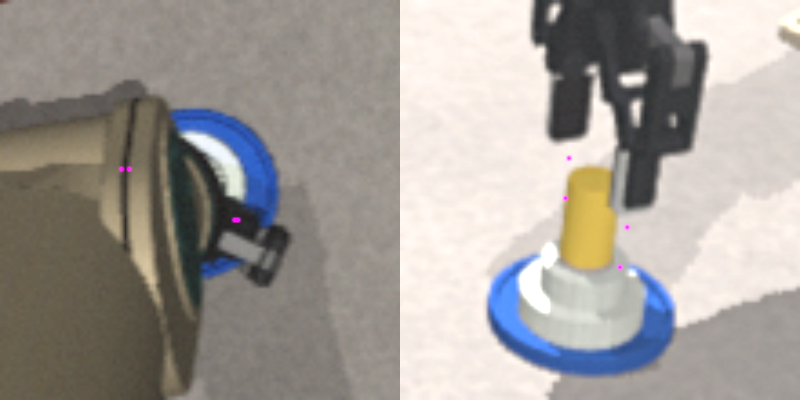

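Emit:
apply_moves([
  [-0.6, [0.008, -0.001, 0], 0],
  [-0.6, [0.018, -0.001, 0], 0],
  [-0.6, [0.025, -0.001, 0], 0],
  [-0.6, [0.029, -0.001, 0], 0],
  [-0.6, [0.029, -0.001, 0], 0],
  [0.1, [0.029, -0.001, 0], 0],
  [0.4, [0.029, -0.001, 0], 0],
  [1, [0.029, -0.001, 0], 0],
  [1, [0.029, -0.001, 0], 0],
  [1, [0.029, -0.001, 0], 0],
  [1, [0.029, -0.001, 0], 0],
  [1, [0.029, -0.001, 0], 0],
])

```text
clock: 33.05
ee_pos: [0.4679, 0.0225, 0.0536]
eef_rot: [-0.911, 1.57, 0.218]
force: [-0.2, 1.1, 3.6]
opening: 0.0264
```

Emit:
apply_moves([
  [1, [0, 0, 0], 0],
  [1, [0, 0, 0], 0],
])

```text
clock: 33.22
ee_pos: [0.4678, 0.0225, 0.0536]
eef_rot: [-0.898, 1.57, 0.231]
force: [-0.2, 0.9, 6.5]
opening: 0.0265
```

```bash
python3 -c "
from h import *
go(.468,.022,.052)
look('d4',(210,260,110),(360,190,110))
"
```

```text
t 33.22 pos [0.4678 0.0225 0.0536] F [-0.2  0.9  6.5] open 0.0265 q [-0.1   0.68 -0.02  2.15  0.03  0.31  0.99] tilt [0.001  0.0002]
shift tool xyz [ 0.0016 -0.0003 -0.0004]
```

View pics/c_d4.png

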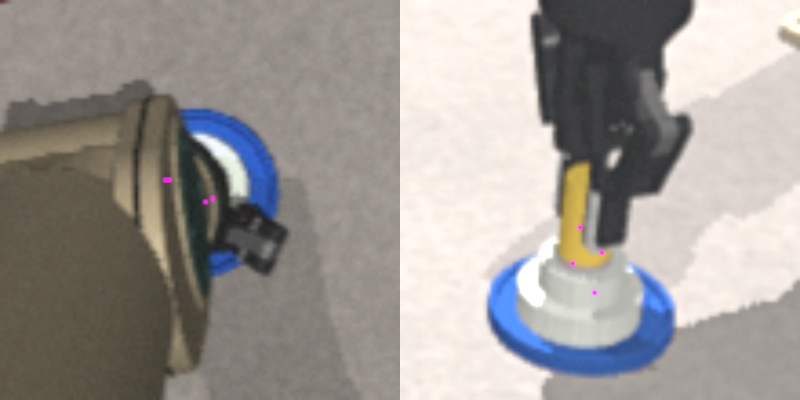

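Emit:
apply_moves([
  [1, [-0.004, 0, 0], 0],
  [1, [-0.01, 0, 0], 0],
  [1, [-0.02, 0, 0], 0],
  [1, [-0.032, 0, 0], 0],
  [1, [-0.046, 0, 0], 0],
  [1, [-0.06, 0, 0], 0],
  [1, [-0.075, 0, 0], 0],
  [1, [-0.09, 0, 0], 0],
  [1, [-0.103, 0, 0], 0],
  [1, [-0.113, 0, 0], 0],
  [1, [-0.12, 0, 0], 0],
  [1, [-0.12, 0, 0], 0],
])

```text
clock: 34.32
ee_pos: [0.4679, 0.0222, 0.1749]
eef_rot: [-1.052, 1.568, 0.076]
force: [0.0, 0.4, -3.5]
opening: 0.0266
```

```bash
python3 -c "
from h import *
go(.4625,-.219,.173)
look('d5',(210,260,110),(350,130,150))
"
```

```text
t 34.32 pos [0.4679 0.0222 0.1749] F [ 0.   0.4 -3.5] open 0.0266 q [-0.09  0.45 -0.03  2.07  0.02  0.62  1.  ] tilt [0.0025 0.0002]
shift tool xyz [ 0.0018 -0.0983 -0.2204]
```

View pics/c_d5.png

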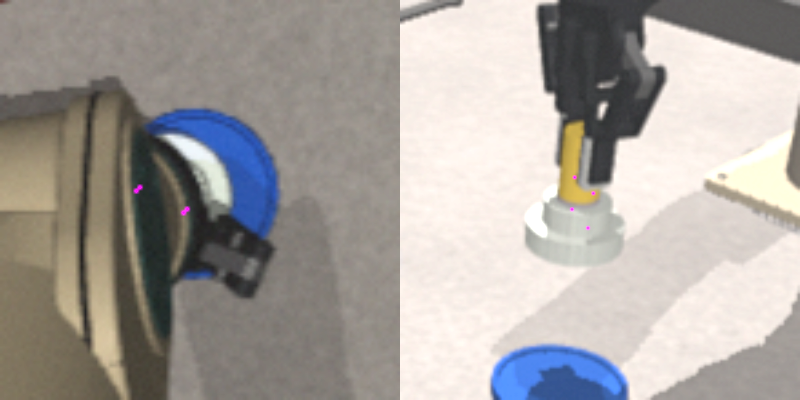

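Yellow is lifted upright. It goes to the yellow tray.

Emit:
apply_moves([
  [1, [0, -0.002, -0.005], 0],
  [1, [0, -0.007, -0.016], 0],
  [1, [0, -0.016, -0.036], 0],
  [1, [0, -0.027, -0.06], 0],
  [1, [0, -0.038, -0.085], 0],
  [1, [0, -0.049, -0.11], 0],
  [1, [0, -0.06, -0.135], 0],
  [1, [0, -0.071, -0.16], 0],
  [1, [0, -0.082, -0.183], 0],
  [1, [0, -0.091, -0.203], 0],
  [1, [0, -0.096, -0.215], 0],
  [1, [0, -0.098, -0.22], 0],
])

```text
clock: 35.42
ee_pos: [0.4608, -0.221, 0.1725]
eef_rot: [2.334, 1.569, -2.824]
force: [0.4, 0.2, -2.9]
opening: 0.0269
```

Emit:
apply_moves([
  [1, [0, 0, 0], 0],
  [1, [0, 0, 0], 0],
  [1, [0, 0, 0], 0],
  [1, [0, 0, 0], 0],
])

```text
clock: 35.75
ee_pos: [0.4621, -0.2167, 0.1732]
eef_rot: [0.698, 1.57, 1.83]
force: [-0.0, 0.2, -2.7]
opening: 0.0265
```

```bash
python3 -c "
from h import *
go(.4625,-.219,.054)
"
```

```text
t 35.75 pos [ 0.4621 -0.2167  0.1732] F [-0.   0.2 -2.7] open 0.0265 q [ 0.41  0.51 -0.04  1.96  0.03  0.68  1.49] tilt [-0.0002  0.0009]
shift tool xyz [ 0.1192 -0.0014 -0.002 ]
```

Emit:
apply_moves([
  [1, [0.005, 0, 0], 0],
  [1, [0.015, -0.001, -0.001], 0],
  [1, [0.03, -0.001, -0.002], 0],
  [1, [0.047, -0.001, -0.002], 0],
  [1, [0.064, -0.001, -0.002], 0],
  [1, [0.08, -0.001, -0.002], 0],
  [1, [0.091, -0.001, -0.002], 0],
  [1, [0.099, -0.001, -0.002], 0],
  [1, [0.104, -0.001, -0.002], 0],
  [1, [0.104, -0.001, -0.002], 0],
  [1, [0.104, -0.001, -0.002], 0],
])

```text
clock: 36.67
ee_pos: [0.4621, -0.2207, 0.0692]
eef_rot: [0.783, 1.571, 1.912]
force: [0.8, 0.2, -2.4]
opening: 0.0269
```

```bash
python3 -c "
from h import *
go(.4625,-.219,.054)
look('d6',(320,250,120),(270,150,110))
"
```

```text
t 36.67 pos [ 0.4621 -0.2207  0.0692] F [ 0.8  0.2 -2.4] open 0.0269 q [ 0.41  0.68 -0.03  2.03  0.04  0.43  1.48] tilt [-0.  0.]
shift tool xyz [0.0152 0.0003 0.0017]
```

View pics/c_d6.png

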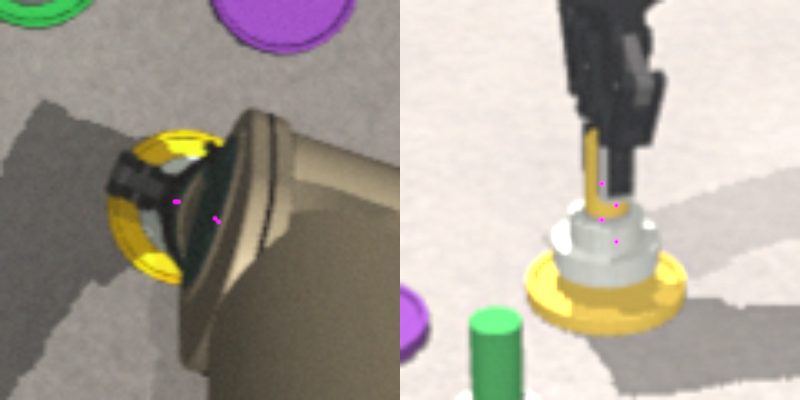

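Emit:
apply_moves([
  [1, [0.004, 0, 0.001], 0],
  [1, [0.008, 0, 0.001], 0],
  [1, [0.012, 0, 0.001], 0],
  [1, [0.014, 0, 0.001], 0],
  [1, [0.015, 0, 0.001], 0],
  [1, [0.016, 0, 0.001], 0],
  [1, [0.016, 0, 0.001], 0],
  [1, [0.016, 0, 0.001], 0],
])

```text
clock: 37.43
ee_pos: [0.4621, -0.2196, 0.0537]
eef_rot: [1.451, 1.57, 2.58]
force: [-2.7, 0.6, 4.5]
opening: 0.0267
```

```bash
python3 -c "
from h import *
go(.4625,-.219,.054)
look('d7',(320,250,120),(270,150,110))
"
```

```text
t 37.43 pos [ 0.4621 -0.2196  0.0537] F [-2.7  0.6  4.5] open 0.0267 q [ 0.41  0.71 -0.03  2.04  0.05  0.4   1.47] tilt [-0.0004  0.0002]
shift tool xyz [-0.0003 -0.0001  0.0007]
```

View pics/c_d7.png

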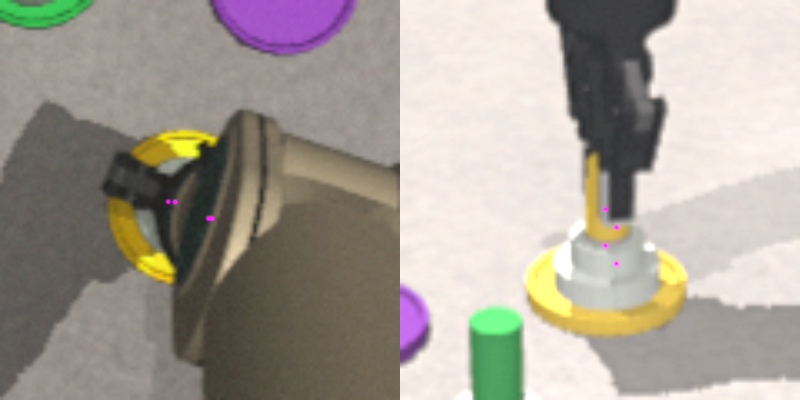

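Emit:
apply_moves([
  [1, [0.0005, 0, 0], 0],
  [0.4, [0, 0, 0], 0],
  [0, [0, 0, 0], 0],
  [-0.6, [0, 0, 0], 0],
  [-0.6, [0, 0, 0], 0],
  [-0.6, [-0.006, 0, 0], 0],
  [-0.6, [-0.018, 0, 0], 0],
  [-0.6, [-0.035, 0, 0], 0],
  [-0.6, [-0.055, 0, 0], 0],
  [-0.6, [-0.075, 0, 0], 0],
  [-0.6, [-0.087, 0, 0], 0],
  [-0.6, [-0.09, 0, 0], 0],
])

```text
clock: 38.53
ee_pos: [0.4638, -0.2205, 0.1457]
eef_rot: [-1.534, 1.566, -0.405]
force: [0.8, 0.8, 0.3]
opening: 0.0682
```

```bash
python3 -c "
from h import *
go(.4385,.253,.14)
look('e1',(320,250,120),(270,150,110))
I={n:cv2.imread(f'pics/{n}_e1.png')[:,:,::-1].copy() for n in P}
for n in P: print(n,[b[:3] for b in blobs(I[n],'blue')])
print(plane('scene',[b for b in blobs(I['scene'],'blue') if b[1][0]>460][0][1],.067))
"
```

```text
t 38.53 pos [ 0.4638 -0.2205  0.1457] F [0.8 0.8 0.3] open 0.0682 q [ 0.41  0.55 -0.04  1.98  0.03  0.61  1.48] tilt [ 0.0042 -0.0018]
shift tool xyz [0.0047 0.2254 0.4172]
scene [(1323, (409.4, 275.7), (385, 260, 50, 33)), (499, (534.8, 298.7), (524, 284, 23, 31))]
top [(1667, (263.0, 312.8), (241, 290, 45, 47)), (162, (141.8, 330.6), (135, 324, 15, 14))]
[0.43564364 0.25121035 0.067     ]
```

View pics/c_e1.png

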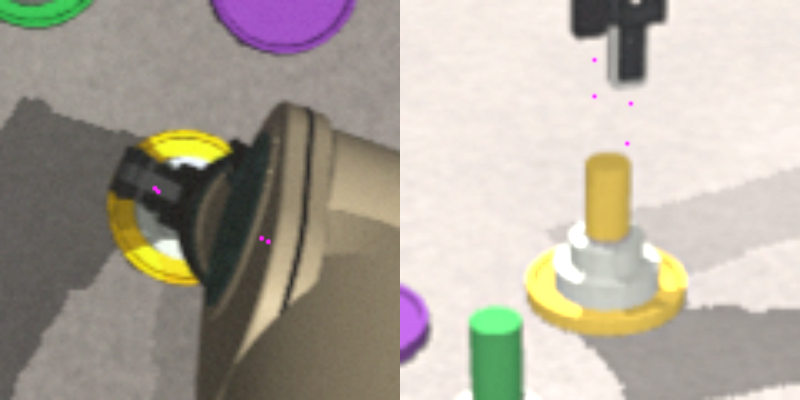

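Yellow is home. Last is blue, from the spare.

Emit:
apply_moves([
  [-0.6, [0, 0.004, 0.008], 0],
  [-0.6, [0, 0.013, 0.024], 0],
  [-0.6, [0, 0.027, 0.05], 0],
  [-0.6, [0, 0.045, 0.083], 0],
  [-0.6, [0, 0.063, 0.116], 0],
  [-0.6, [0, 0.081, 0.15], 0],
  [-0.6, [0, 0.099, 0.183], 0],
  [-0.6, [0, 0.117, 0.216], 0],
  [-0.6, [0, 0.135, 0.25], 0],
  [-0.6, [0, 0.153, 0.283], 0],
  [-0.6, [0, 0.171, 0.316], 0],
  [-0.6, [0, 0.186, 0.345], 0],
])

```text
clock: 39.63
ee_pos: [0.4397, 0.1746, 0.1422]
eef_rot: [2.114, 1.568, -3.038]
force: [1.2, -0.5, 0.4]
opening: 0.0685
```

Emit:
apply_moves([
  [-0.6, [0, 0.014, 0.026], 0],
  [-0.6, [0, 0.026, 0.048], 0],
  [-0.6, [0, 0.034, 0.063], 0],
  [-0.6, [0, 0.038, 0.07], 0],
  [-0.6, [0, 0.039, 0.072], 0],
  [-0.6, [0, 0.039, 0.072], 0],
  [-0.6, [0, 0.039, 0.072], 0],
  [-0.6, [0, 0.039, 0.072], 0],
])

```text
clock: 40.3
ee_pos: [0.4374, 0.2516, 0.1432]
eef_rot: [-3.131, 1.57, -2.005]
force: [0.6, 0.1, 0.2]
opening: 0.0682
```

```bash
python3 -c "
from h import *
go(.438,.253,.052)
look('e2',(110,270,100),(450,200,160))
"
```

```text
t 40.3 pos [0.4374 0.2516 0.1432] F [0.6 0.1 0.2] open 0.0682 q [-0.61  0.55  0.04  2.   -0.04  0.59  0.59] tilt [-0.0005 -0.0011]
shift tool xyz [0.0911 0.0001 0.0017]
```

View pics/c_e2.png

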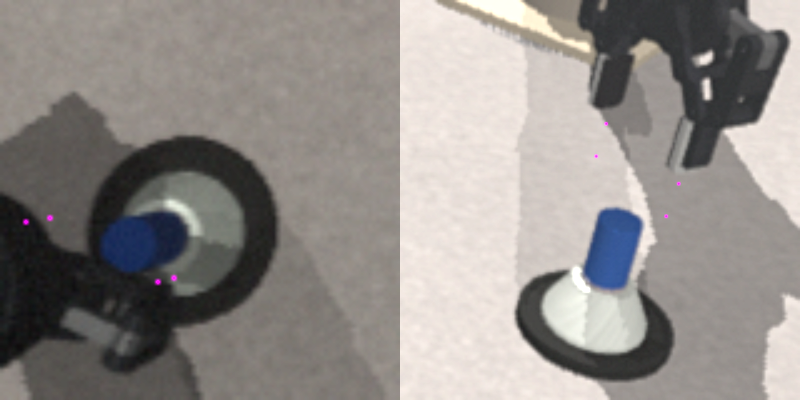

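Emit:
apply_moves([
  [-0.6, [0.005, 0, 0.001], 0],
  [-0.6, [0.015, 0, 0.001], 0],
  [-0.6, [0.028, 0, 0.001], 0],
  [-0.6, [0.04, 0, 0.001], 0],
  [-0.6, [0.05, 0, 0.001], 0],
  [-0.6, [0.06, 0, 0.001], 0],
  [-0.6, [0.06, 0, 0.001], 0],
  [-0.6, [0.06, 0, 0.001], 0],
])

```text
clock: 41.07
ee_pos: [0.4373, 0.254, 0.0826]
eef_rot: [2.56, 1.569, -2.594]
force: [-0.2, 0.2, 0.4]
opening: 0.0683
```

```bash
python3 -c "
from h import *
go(.438,.253,.052)
"
```

```text
t 41.07 pos [0.4373 0.254  0.0826] F [-0.2  0.2  0.4] open 0.0683 q [-0.6   0.65  0.03  2.04 -0.04  0.45  0.59] tilt [-0.0013 -0.0008]
shift tool xyz [ 0.0306 -0.001  -0.0005]
```

Emit:
apply_moves([
  [-0.6, [0.008, -0.001, 0], 0],
  [-0.6, [0.018, -0.001, 0], 0],
  [-0.6, [0.025, -0.001, 0], 0],
  [-0.6, [0.03, -0.001, 0], 0],
  [-0.6, [0.03, -0.001, 0], 0],
  [0.1, [0.03, -0.001, 0], 0],
  [0.4, [0.03, -0.001, 0], 0],
  [1, [0.03, -0.001, 0], 0],
  [1, [0.03, -0.001, 0], 0],
  [1, [0.03, -0.001, 0], 0],
  [1, [0.03, -0.001, 0], 0],
  [1, [0.03, -0.001, 0], 0],
])

```text
clock: 42.07
ee_pos: [0.4388, 0.2538, 0.0537]
eef_rot: [-0.631, 1.57, 0.498]
force: [0.4, -0.8, 4.7]
opening: 0.0269
```

Emit:
apply_moves([
  [1, [0, 0, 0], 0],
  [1, [0, 0, 0], 0],
])

```text
clock: 42.23
ee_pos: [0.4388, 0.2538, 0.0536]
eef_rot: [-0.662, 1.57, 0.467]
force: [-1.7, -1.6, 6.2]
opening: 0.0264
```

```bash
python3 -c "
from h import *
go(.438,.253,.052)
look('e4',(110,270,100),(450,220,140))
"
```

```text
t 42.23 pos [0.4388 0.2538 0.0536] F [-1.7 -1.6  6.2] open 0.0264 q [-0.6   0.71  0.03  2.05 -0.04  0.38  0.59] tilt [0.0004 0.0002]
shift tool xyz [ 0.0016  0.0003 -0.0011]
```

View pics/c_e4.png

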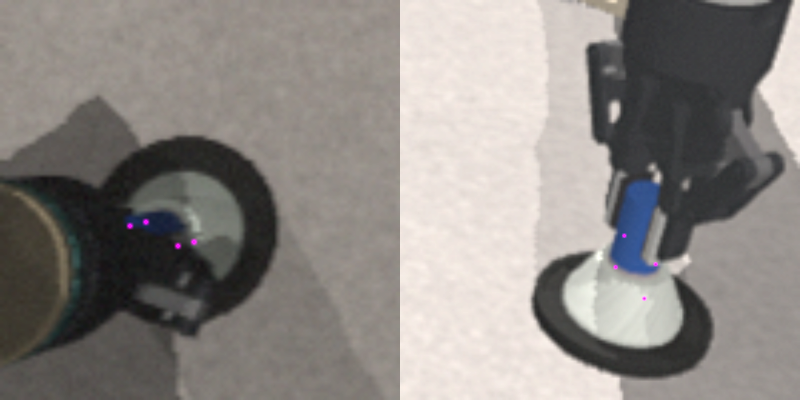

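Emit:
apply_moves([
  [1, [-0.004, 0, 0], 0],
  [1, [-0.01, 0, 0], 0],
  [1, [-0.02, 0, 0], 0],
  [1, [-0.032, 0, 0], 0],
  [1, [-0.046, 0, 0], 0],
  [1, [-0.06, 0, 0], 0],
  [1, [-0.075, 0, 0], 0],
  [1, [-0.09, 0, 0], 0],
  [1, [-0.103, 0, 0], 0],
  [1, [-0.113, 0, 0], 0],
  [1, [-0.12, 0, 0], 0],
  [1, [-0.12, 0, 0], 0],
])

```text
clock: 43.33
ee_pos: [0.4393, 0.2543, 0.1748]
eef_rot: [-0.545, 1.568, 0.584]
force: [0.4, 0.1, -3.5]
opening: 0.0269
```

```bash
python3 -c "
from h import *
go(.465,.022,.173)
look('e5',(110,270,100),(450,180,160))
"
```

```text
t 43.33 pos [0.4393 0.2543 0.1748] F [ 0.4  0.1 -3.5] open 0.0269 q [-0.61  0.5   0.05  1.97 -0.04  0.67  0.58] tilt [0.0022 0.0014]
shift tool xyz [ 0.0015 -0.1226 -0.199 ]
```

View pics/c_e5.png

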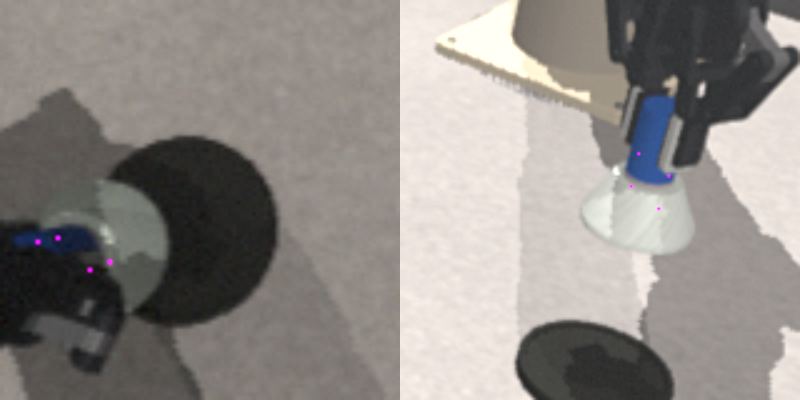

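Emit:
apply_moves([
  [1, [0, -0.003, -0.005], 0],
  [1, [0, -0.009, -0.015], 0],
  [1, [0, -0.02, -0.033], 0],
  [1, [0, -0.034, -0.055], 0],
  [1, [0, -0.048, -0.078], 0],
  [1, [0, -0.062, -0.101], 0],
  [1, [0, -0.076, -0.123], 0],
  [1, [0, -0.09, -0.146], 0],
  [1, [0, -0.103, -0.167], 0],
  [1, [0, -0.114, -0.184], 0],
  [1, [0, -0.12, -0.195], 0],
  [1, [0, -0.123, -0.199], 0],
])

```text
clock: 44.43
ee_pos: [0.4637, 0.0173, 0.1728]
eef_rot: [2.791, 1.568, -2.368]
force: [-0.5, -0.5, -3.0]
opening: 0.027
```

Emit:
apply_moves([
  [1, [0, 0, 0], 0],
  [1, [0, 0, 0], 0],
  [1, [0, 0, 0], 0],
  [1, [0, 0, 0], 0],
])

```text
clock: 44.77
ee_pos: [0.4645, 0.0226, 0.1732]
eef_rot: [1.064, 1.57, 2.195]
force: [0.0, 0.1, -2.9]
opening: 0.0268
```

```bash
python3 -c "
from h import *
go(.465,.022,.054)
"
```

```text
t 44.77 pos [0.4645 0.0226 0.1732] F [ 0.   0.1 -2.9] open 0.0268 q [-0.13  0.45  0.03  2.08 -0.02  0.62  1.05] tilt [-0.0004  0.0005]
shift tool xyz [ 0.1192 -0.0007 -0.0003]
```

Emit:
apply_moves([
  [1, [0.005, 0, 0], 0],
  [1, [0.015, -0.001, 0], 0],
  [1, [0.03, -0.001, 0], 0],
  [1, [0.047, -0.001, 0], 0],
  [1, [0.064, -0.001, 0], 0],
  [1, [0.08, -0.001, 0], 0],
  [1, [0.091, -0.001, 0], 0],
  [1, [0.099, -0.001, 0], 0],
  [1, [0.104, -0.001, 0], 0],
  [1, [0.104, -0.001, 0], 0],
  [1, [0.104, -0.001, 0], 0],
])

```text
clock: 45.68
ee_pos: [0.4658, 0.0211, 0.0694]
eef_rot: [-0.71, 1.571, 0.419]
force: [-0.7, 0.2, -3.8]
opening: 0.0272
```

```bash
python3 -c "
from h import *
go(.465,.022,.054)
look('e6',(210,260,110),(350,190,120))
"
```

```text
t 45.68 pos [0.4658 0.0211 0.0694] F [-0.7  0.2 -3.8] open 0.0272 q [-0.12  0.64  0.02  2.15 -0.03  0.35  1.05] tilt [0.0001 0.    ]
shift tool xyz [0.0154 0.0011 0.0005]
```

View pics/c_e6.png

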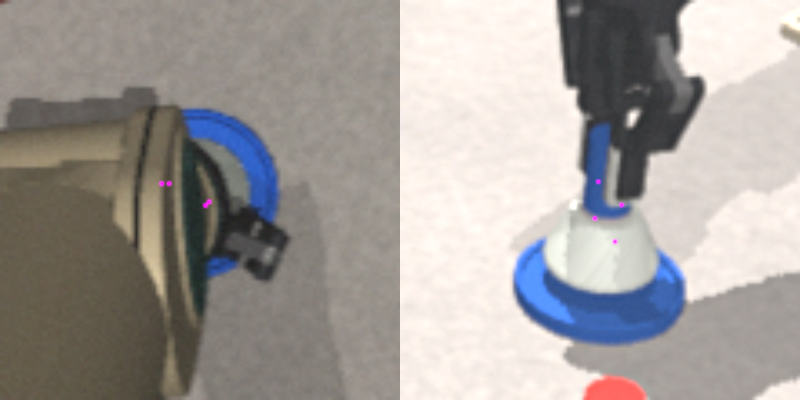

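Emit:
apply_moves([
  [1, [0.004, 0.001, 0], 0],
  [1, [0.008, 0.001, 0], 0],
  [1, [0.012, 0.001, 0], 0],
  [1, [0.014, 0.001, 0], 0],
  [1, [0.015, 0.001, 0], 0],
  [1, [0.016, 0.001, 0], 0],
  [1, [0.016, 0.001, 0], 0],
  [1, [0.016, 0.001, 0], 0],
])

```text
clock: 46.45
ee_pos: [0.4645, 0.0212, 0.0537]
eef_rot: [2.371, 1.571, -2.783]
force: [-2.6, -0.3, 4.2]
opening: 0.0269
```

```bash
python3 -c "
from h import *
go(.465,.022,.054)
look('e7',(210,260,110),(350,190,120))
"
```

```text
t 46.45 pos [0.4645 0.0212 0.0537] F [-2.6 -0.3  4.2] open 0.0269 q [-0.12  0.68  0.01  2.16 -0.03  0.3   1.05] tilt [-0.0002 -0.0001]
shift tool xyz [-0.0003 -0.0001  0.0009]
```

View pics/c_e7.png

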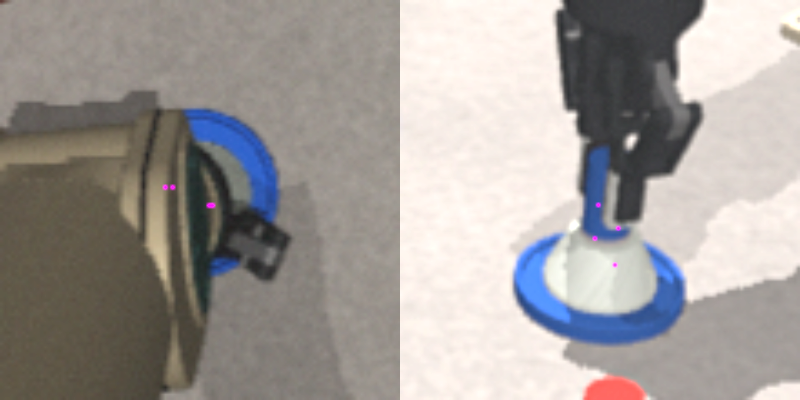

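Seated. Release, rise, then move clear for a last look.

Emit:
apply_moves([
  [1, [0.0005, 0, 0], 0],
  [0.4, [0, 0, 0], 0],
  [0, [0, 0, 0], 0],
  [-0.6, [0, 0, 0], 0],
  [-0.6, [0, 0, 0], 0],
  [-0.6, [-0.006, 0, 0], 0],
  [-0.6, [-0.018, 0, 0], 0],
  [-0.6, [-0.035, 0, 0], 0],
  [-0.6, [-0.06, 0, 0], 0],
  [-0.6, [-0.09, 0, 0], 0],
  [-0.6, [-0.12, 0, 0], 0],
  [-0.6, [-0.13, 0, 0], 0],
])

```text
clock: 47.55
ee_pos: [0.4668, 0.0215, 0.1872]
eef_rot: [-1.027, 1.564, 0.102]
force: [0.1, 0.6, 0.0]
opening: 0.0683
```

```bash
python3 -c "
from h import *
go(.3,.5,.22)
"
```

```text
t 47.55 pos [0.4668 0.0215 0.1872] F [0.1 0.6 0. ] open 0.0683 q [-0.13  0.43  0.03  2.06 -0.02  0.65  1.05] tilt [0.0063 0.0006]
shift tool xyz [-0.0335  0.3553  0.3613]
```

Emit:
apply_moves([
  [-0.6, [0, 0.006, 0.006], 0],
  [-0.6, [-0.005, 0.02, 0.02], 0],
  [-0.6, [-0.01, 0.042, 0.043], 0],
  [-0.6, [-0.015, 0.066, 0.067], 0],
  [-0.6, [-0.02, 0.09, 0.091], 0],
  [-0.6, [-0.025, 0.114, 0.116], 0],
  [-0.6, [-0.03, 0.138, 0.14], 0],
  [-0.6, [-0.03, 0.162, 0.165], 0],
  [-0.6, [-0.03, 0.186, 0.189], 0],
  [-0.6, [-0.03, 0.21, 0.213], 0],
  [-0.6, [-0.03, 0.234, 0.238], 0],
  [-0.6, [-0.03, 0.255, 0.259], 0],
])

```text
clock: 48.55
ee_pos: [0.3425, 0.3669, 0.2122]
eef_rot: [2.313, 1.569, -2.839]
force: [1.0, 0.4, 0.4]
opening: 0.0682
```

Emit:
apply_moves([
  [-0.6, [0, 0.02, 0.02], 0],
  [-0.6, [0, 0.042, 0.043], 0],
  [-0.6, [0, 0.066, 0.067], 0],
  [-0.6, [0, 0.084, 0.085], 0],
  [-0.6, [0, 0.094, 0.096], 0],
  [-0.6, [0, 0.1, 0.102], 0],
  [-0.6, [0, 0.1, 0.102], 0],
  [-0.6, [0, 0.1, 0.102], 0],
  [-0.6, [0, 0.1, 0.102], 0],
])

```text
clock: 49.3
ee_pos: [0.2988, 0.4977, 0.2128]
eef_rot: [-2.718, 1.569, -1.591]
force: [-0.1, -0.0, 0.7]
opening: 0.0684
```

```bash
python3 -c "
from h import *
go(.3,.5,.22)
I=snap('f1')
im=I['top']
from itertools import product
for c in HUE: 
  for b in blobs(im,c):
    x,y=b[1]
    if 120<x<430 and 180<y<360:
      e=cv2.fitEllipse(cv2.convexHull(b[3])); print(c,b[0],b[1],'z.012',plane('top',e[0],.012)[:2].round(4),'z.092',plane('top',b[1],.092)[:2].round(4))
  for b in blobs(I['scene'],c): print('  scene',c,b[:3],plane('scene',b[1],.067)[:2].round(4))
"
```

```text
t 49.3 pos [0.2988 0.4977 0.2128] F [-0.1 -0.   0.7] open 0.0684 q [-1.08  0.54  0.01  1.73 -0.    0.87  0.05] tilt [-0.    -0.002]
shift tool xyz [-0.0072 -0.0001  0.0026]
red 939 (202.8, 238.6) z.012 [0.6279 0.1526] z.092 [0.6185 0.1341]
  scene red (1078, (406.1, 359.0), (377, 331, 63, 46)) [0.6985 0.1982]
  scene red (624, (209.2, 139.4), (191, 131, 39, 23)) [ 0.4436 -0.7437]
  scene red (539, (412.6, 320.0), (403, 303, 20, 35)) [0.6265 0.1515]
blue 1066 (263.0, 312.8) z.012 [0.4648 0.0219] z.092 [0.4677 0.0132]
  scene blue (612, (409.2, 280.3), (385, 261, 50, 32)) [0.5494 0.0816]
  scene blue (332, (412.4, 247.1), (405, 234, 16, 28)) [0.4614 0.0173]
  scene blue (59, (396.0, 22.8), (389, 13, 13, 20)) [-1.6501 -1.8324]
yellow 1054 (374.9, 311.7) z.012 [ 0.4625 -0.2193] z.092 [ 0.4656 -0.2096]
  scene yellow (394, (326.0, 232.8), (305, 220, 43, 22)) [ 0.5483 -0.1312]
  scene yellow (257, (326.4, 203.1), (321, 192, 12, 24)) [ 0.4608 -0.2251]
green 979 (329.9, 235.2) z.012 [ 0.6304 -0.1259] z.092 [ 0.6208 -0.1233]
  scene green (405, (293.1, 279.3), (271, 263, 49, 28)) [ 0.6967 -0.0537]
  scene green (156, (295.9, 245.6), (290, 235, 13, 27)) [ 0.6236 -0.1344]
```

View pics/scene_f1.png

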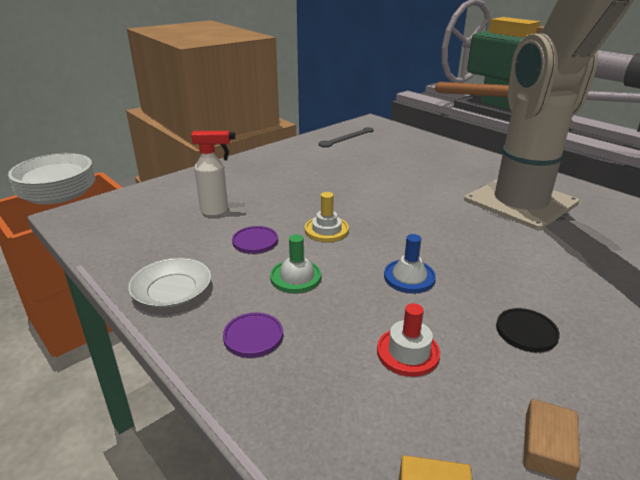

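View pics/top_f1.png

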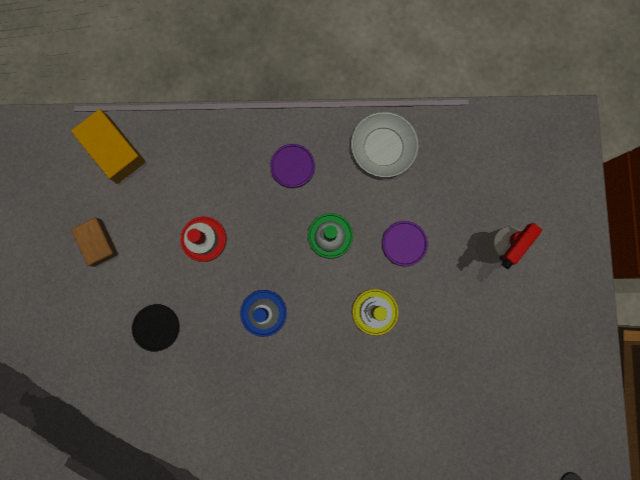

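```bash
python3 -c "
from h import *
s=cv2.imread('pics/scene_f1.png');t=cv2.imread('pics/top_f1.png')
f=lambda im,b:cv2.resize(im[b[1]:b[1]+b[2],b[0]:b[0]+b[2]],(200,200),interpolation=1)
S=[f(s,b) for b in ((373,300,80),(260,225,75),(370,225,75),(290,180,70))]
T=[f(t,(x-30,y-30,60)) for x,y in ((203,239),(330,236),(263,313),(375,312))]
cv2.imwrite('pics/fin.png',cv2.convertScaleAbs(np.vstack([np.hstack(S),np.hstack(T)]),alpha=1.5))
I=cv2.imread('pics/top_f1.png')[:,:,::-1].copy();h=cv2.cvtColor(I,cv2.COLOR_RGB2HSV)
for c,(x,y) in dict(red=(195,237),green=(330,233),blue=(261,314),yellow=(379,313)).items():
  m=mask(I,c);m2=np.zeros_like(m);cv2.circle(m2,(x,y),10,255,-1);v,u=np.nonzero(m&m2);print(c,len(u),plane('top',(u.mean(),v.mean()),.092)[:2].round(4))
"
```

```text
red 150 [0.6262 0.1526]
green 133 [ 0.6278 -0.1243]
blue 150 [0.4637 0.0205]
yellow 153 [ 0.463  -0.2185]
```

View pics/fin.png

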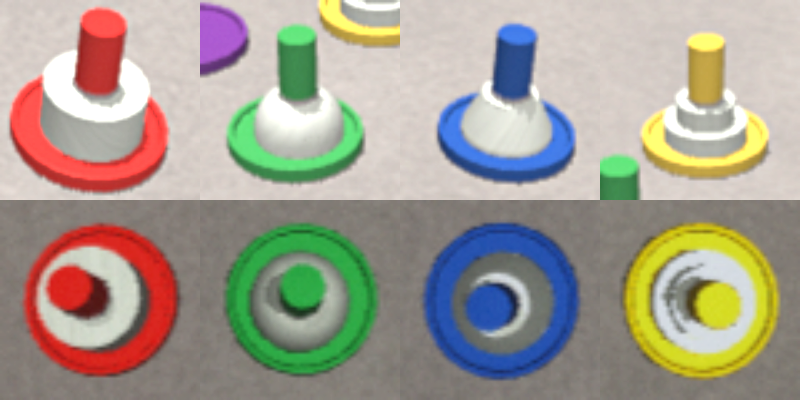

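The crops show all four formers flat inside their own rims. The shank caps lie within about 3 mm of the tray centres. Handing in.

```bash
python3 -c "
from cell import bot
print(bot.job_done(), bot.get_state()['clock'])"
```

```text
the job is handed in; nothing more can be done
the job is handed in; nothing more can be done
```

All four formers now stand shank up on the trays of their own colour, the black spare tray is empty, and the job is handed in at about 49 s. I parked blue on the spare, took red, green and yellow home in turn, then brought blue from the spare to its tray.

- **Placing:** the last pictures from both cameras show each former flat inside its rim. In the top view the shank tops lie within about 3 mm of the tray centres.
- **Bystanders:** the spray bottle, the purple look-alike trays and the other objects look unmoved. The arm is clear of everything.
- **Forces:** the highest force I saw in the readings was about 15 N, while setting blue down on the spare.

Two checks disagreed:

- **Fingertip height:** in the pictures the fingertips stood about 28 mm higher than the reported tool position and stated overhang imply. I set the gripping height from the pictures instead, and all five grasps held.
- **Scene camera:** its final shank positions for green and blue were 6 to 11 mm off the tray centres. I relied on the top view and the enlarged pictures, since the scene camera had already been up to 6 mm off the top view before anything was moved.

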